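# Clip the lid onto the slow cooker

## Task

The slow cooker is to be carried to the car. Take its glass lid by the handle and set it gently on the crock, the skirt down inside and the rim flat on the crock's edge all round; then swing the two spring clips at the ends up and over the lid's rim until both have snapped shut. Leave the other things on the worktop as they stand.

Things in the scene. Friction and masses are not known exactly. Their poses are not given: they have to be found in the camera images.
- cooker: rectangular slow cooker, steel shell, dark crock, fixed; 143 mm (x) by 193 mm (y) without end clips; crock edge 125 mm above the worktop, 8 mm wide, mouth 126 x 176 mm. Origin: centre of its underside; z up, x away from the robot, y along its length to the robot's left. Black grips stick out of the ends to y = +-122 mm at height 38 to 50 mm; dial on the -x face
- seat (a point): where the lid's origin lies when the lid is seated: 117 mm above the cooker's origin
- lid: glass lid with rolled steel rim, 0.45 kg, 146 (x) x 196 (y) x 51 mm, right way up on the worktop. Origin: centre of its skirt's underside; y along its length. The dark skirt, 122 x 172 mm and 8 mm deep, goes inside the crock with 2 mm play; the rim's underside (8 mm above the origin) rests on the crock's edge. Rim top at 14.5 mm, glass top at 21 mm. Fits either way round
- lid_handle (a point): centre of the lid's black bar handle, 43 mm above the lid's origin; the bar is 16 mm wide (along the lid's x), 76 mm long (along the lid's y), 16 mm high, on two posts near its ends
- clip_left (a joint): angle of the spring clip on the cooker's +y end: 0 = upright, shut; grows as its top swings outward, away from the cooker, to a stop at 1.15; stays where it is left. About 0.2 before shut its nose rides up over the lid's raised rim (some 5 N of push near the top), then snaps down behind it; snapped shut it reads 0 to 0.05
- clip_left_hinge (a point): middle of that clip's hinge pin on the cooker's +y end, [0, +0.101, 0.070] in the cooker's frame; the pin runs along the cooker's x
- clip_left_top (a point): middle of that clip's top edge, on its outer face; 74 mm from the hinge pin along the paddle and 5 mm outside the pin; moves with the clip. The clip is a steel paddle 40 mm wide (along the cooker's x) and 3 mm thick; from its top a 30 mm plate with a nose points inward over the crock. Sprung along its length (stretches up to 7 mm)
- clip_right (a joint): angle of the spring clip on the cooker's -y end: 0 = upright, shut; grows as its top swings outward, away from the cooker, to a stop at 1.15; stays where it is left. About 0.2 before shut its nose rides up over the lid's raised rim (some 5 N of push near the top), then snaps down behind it; snapped shut it reads 0 to 0.05
- clip_right_hinge (a point): middle of that clip's hinge pin on the cooker's -y end, [0, -0.101, 0.070] in the cooker's frame; the pin runs along the cooker's x
- clip_right_top (a point): middle of that clip's top edge, on its outer face; 74 mm from the hinge pin along the paddle and 5 mm outside the pin; moves with the clip. The clip is a steel paddle 40 mm wide (along the cooker's x) and 3 mm thick; from its top a 30 mm plate with a nose points inward over the crock. Sprung along its length (stretches up to 7 mm)
- peeler: bystander: grey-handled peeler, 155 mm long, lying between cooker and lid; origin at its middle, underside
- blue_tub: bystander: white tub with blue lid, 69 mm wide, 66 mm high, at the back in the middle; origin at its foot
- spice_jar: bystander: small jar with yellow cap, 42 mm wide, 96 mm high, at the right; origin at its foot
- salt_shaker: bystander: white shaker, 44 mm wide, 90 mm high, at the left; origin at its foot
- brown_jar: bystander: brown jar, 72 mm wide, 87 mm high, at the left; origin at its foot

How it is judged:
By the outcome, as a careful person would: the job done as asked, in the order asked, and still so for the second after the job is handed in, with the robot touching nothing.
It also fails if it takes over 61 s, if anything falls off the work surface, if the arm or the gripper's body presses on something with over 40 N, if the wrist force passes 120 N, or if a joint passes its speed limit or range.

## Robot

A 6-joint arm with a two-finger parallel gripper is mounted at the origin on a cart in front of the work surface, level with it; the furniture and walls round the work are solid. World frame = base frame: x ahead of the robot, y to its left, z up, the work surface at z = 0. Lengths are in m, angles in rad, forces in N, time in s.
With the tool pointing down it reaches from about 0.325 to 0.9 m from the base axis. Payload 6.1 kg.
Tool frame: the origin (TCP) lies at the very end of the fingers, on their centre line; the grasp point (between the pads) lies 19 mm behind it; y points along the fingers, x is the direction in which the jaws open and shut, and the axes are right-handed (so a half turn about y gives the same grasp; the last joint's range is limited). The gripper opens to 85 mm and grips with 20 to 120 N. Pads are 22 mm wide; open, the fingers measure 114 mm over their backs; the gripper's body (76 mm by 85 mm) begins 54 mm behind the grasp point. The pads swing forward as they close: fully open they stand 13 mm farther back than shut.
Start: joints at [1.198, 0.22, 1.526, -0, 1.395, -0.126], TCP at [0.153, 0.606, 0.209] pointing down, gripper open.
Joint ranges: [-2.98, 2.98], [-0.91, 2.08], [0.09, 2.57], [-1.24, 4.39], [0.2, 2.65], [-2.68, 2.68]. Speed limits (rad/s): [2.57, 2.57, 3.01, 3.14, 3.14, 3.14].

## Interface

Orientations are given as a unit quaternion [w, x, y, z].
In Python, from bench import * gives the robot as it stands. The module is installed in compiled form; this text tells all that it offers.
- The arm moves only by the tool step_arm, never from a script. Its argument "deltas" is one flat list of numbers, 4 for each row, row after row: the shift along the tool's x, y, z in mm, then the turn about the tool's y in rad. In form: [tx, ty, tz, roll, tx, ty, tz, roll, ...]. A call has 1 to 5 rows; each row is the pose to reach, as a shift and turn from the pose commanded when the call began, along the tool's axes at that moment; what a row does not reach only later rows make up. A row lasts 1/10 s, in which the tool goes at most 50 mm and 8.59 degrees, less where a joint would pass 70% of its speed; a pose out of reach is approached as far as the arm can. A call with a gripper value outside its range is refused whole. "gripper" is the opening, from 0 (shut) to 1 (fully open), set as the call begins (left out, the last holds). The fingers move at their own pace and stop on an object; the grip force is fixed at half the most. Time passes only in rows, so rows that repeat a pose let the fingers close. It gives the time, the measured TCP pose, the force and the opening at its end, in the units of the state.
- sense(): the state, without advancing time (a new reading comes with each control period).
- get_image(name): name is "side" or "top" or "wrist"; returns the picture (384x512x3 uint8, red, green, blue); there is no depth.
- camera_info(name): a dict with "K" (3x3 intrinsics, pixels), "world_to_cam" (4x4, takes a point from world to camera coordinates). Camera axes: x right, y down, z forward; pixel columns grow to the right and rows downward; lengths in m; the calibration is good to about 2 mm. A picture is of the moment at which its call begins: read the wrist's pose just before it. camera_info takes no time and is no camera call; for the wrist camera it gives the pose at the moment of the call.
- sign_off(): hands the job in, once; it reports no verdict.
The state is a dict: "t": time; "joint_positions": joint angles; "dq": joint speeds; "joint_torque": joint torques, N m; "eef_pos": TCP position; "orientation": TCP orientation; "wrist_force": force on the tool from outside, world axes, zero at the start; "moment": the same for the moment, N m; "finger_gap": finger opening in m.
Only numpy, scipy, OpenCV 4.12 (cv2) and the standard library are available. Lean on these libraries where they do the work, as an engineer would, in place of code of your own. Each camera call takes 0.05 s, during which the arm holds its last target.

## Working session

There is one attempt and no reset: what is moved stays moved. The work goes in short steps, Python scripts to look and compute and a tool call to move; the robot and the scene stay as the last step left them, time stands still between calls to the robot, and variables do not carry over. Pictures are saved under pics/ and viewed, and the job is handed in when it is done.

Besides the shell and the picture viewer there is one more tool, called after "Emit:" as name(argument=value, ...) on one line, values as JSON. step_arm: Moves the arm, as the interface text tells. Its arguments: {"type":"object","properties":{"deltas":{"type":"array"},"gripper":{"type":"number"}},"required":["deltas"]}

```bash
mkdir -p pics
python3 - <<'E'
from bench import *
import cv2
s=sense()
for k,v in s.items(): print(k,v)
for n in ["side","top","wrist"]:
    c=camera_info(n)
    im=get_image(n); cv2.imwrite(f"pics/{n}0.png",cv2.cvtColor(im,cv2.COLOR_RGB2BGR))
    print(n,c)
E
```

```text
t 0.0
joint_positions [ 1.19790211e+00  2.21269859e-01  1.52762084e+00 -1.46418377e-05
  1.39471161e+00 -1.26117427e-01]
dq [ 0.00092297 -0.00043912  0.0008108  -0.00061372 -0.00024261  0.00017923]
joint_torque [-5.23689087e-04 -4.96917772e+01 -3.89386117e+01 -4.26443239e-04
  1.13711500e-02  2.84416262e-05]
eef_pos [0.15245126 0.60543993 0.20806706]
orientation [-0.5573684   0.55810276  0.43405307 -0.43526969]
wrist_force [ 0.06998388 -0.1001925   0.37199297]
moment [-0.04434485 -0.00264335 -0.03380474]
finger_gap 0.08499656647820035
side {'K': array([[469.69732463,   0.        , 256.45631768],
       [  0.        , 469.69732463, 192.23285318],
       [  0.        ,   0.        ,   1.        ]]), 'world_to_cam': array([[ 0.94147667, -0.33707222, -0.00199686, -0.493945  ],
       [-0.14756822, -0.40683226, -0.90150493,  0.21002956],
       [ 0.30305988,  0.84904053, -0.43276423,  1.76593215],
       [ 0.        ,  0.        ,  0.        ,  1.        ]])}
top {'K': array([[468.77969304,   0.        , 260.23529366],
       [  0.        , 468.77969304, 198.67018909],
       [  0.        ,   0.        ,   1.        ]]), 'world_to_cam': array([[ 0.3671079 , -0.93014905,  0.00738555, -0.1327732 ],
       [-0.84130576, -0.33540952, -0.42391636,  0.51330295],
       [ 0.39678258,  0.14940954, -0.90567123,  1.59615767],
       [ 0.        ,  0.        ,  0.        ,  1.        ]])}
wrist {'K': array([[268.94824663,   0.        , 260.16501002],
       [  0.        , 268.94824663, 189.85588379],
       [  0.        ,   0.        ,   1.        ]]), 'world_to_cam': array([[ 2.44619454e-01,  9.69619035e-01, -5.00315028e-04,
        -6.26445138e-01],
       [ 9.25967784e-01, -2.33453798e-01,  2.96787782e-01,
        -3.75454780e-02],
       [ 2.87654282e-01, -7.30633408e-02, -9.54943329e-01,
         3.79594047e-01],
       [ 0.00000000e+00,  0.00000000e+00,  0.00000000e+00,
         1.00000000e+00]])}
```

View pics/side0.png

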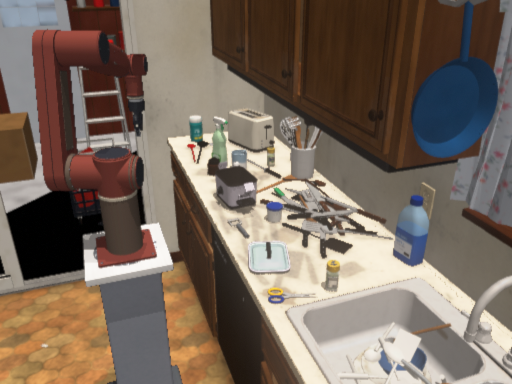

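View pics/top0.png

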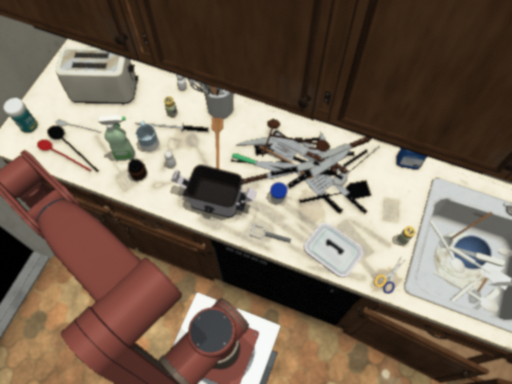

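View pics/wrist0.png

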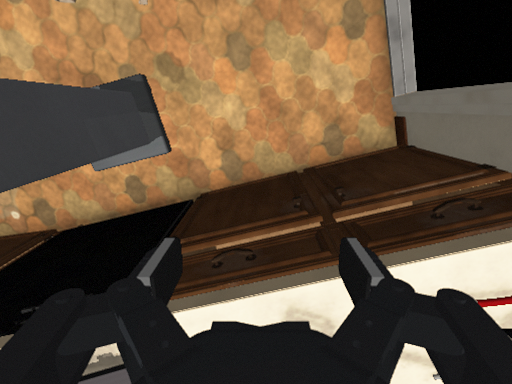

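The side view shows the cooker near (237,187) and the lid near (269,257). The top view shows the cooker near (215,190) and the lid near (333,250), with its handle at (334,246). I'll zoom in.

```bash
cat > h.py <<'E'
import numpy as np,cv2
from bench import *
def ray(n,u,v,z,c=None):
    c=c or camera_info(n); M=c["world_to_cam"];R=M[:3,:3];t=M[:3,3]
    o=-R.T@t; d=R.T@np.linalg.inv(c["K"])@np.array([u,v,1.])
    return o+d*(z-o[2])/d[2]
def proj(n,p,c=None):
    c=c or camera_info(n);M=c["world_to_cam"];q=c["K"]@(M[:3,:3]@np.asarray(p)+M[:3,3]);return q[:2]/q[2]
def toolR(s=None):
    s=s or sense(); w,x,y,z=s["orientation"]
    from scipy.spatial.transform import Rotation as Ro
    return Ro.from_quat([x,y,z,w]).as_matrix()
E
python3 - <<'E'
import cv2,numpy as np
im=cv2.imread("pics/top0.png"); 
cv2.imwrite("pics/topz_cooker.png",cv2.resize(im[150:230,160:260],None,fx=7,fy=7,interpolation=cv2.INTER_CUBIC))
cv2.imwrite("pics/topz_lid.png",cv2.resize(im[210:290,285:385],None,fx=7,fy=7,interpolation=cv2.INTER_CUBIC))
im=cv2.imread("pics/side0.png"); 
cv2.imwrite("pics/sidez.png",cv2.resize(im[155:285,200:320],None,fx=4.5,fy=4.5,interpolation=cv2.INTER_CUBIC))
from h import *
print(toolR())
print(ray("top",334,246,0.043)[:3],ray("side",268,250,0.043))
E
```

```text
[[ 2.44307395e-01 -5.36986879e-04 -9.69697689e-01]
 [ 9.69696697e-01 -1.39859657e-03  2.44307919e-01]
 [-1.48740601e-03 -9.99998878e-01  1.79026917e-04]]
[ 0.47978447 -0.24255366  0.043     ] [ 0.47621422 -0.25752144  0.043     ]
```

View pics/topz_cooker.png

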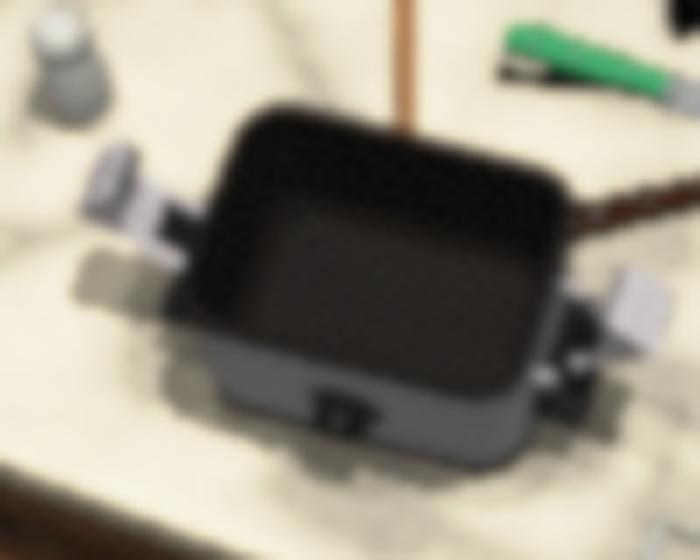

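View pics/topz_lid.png

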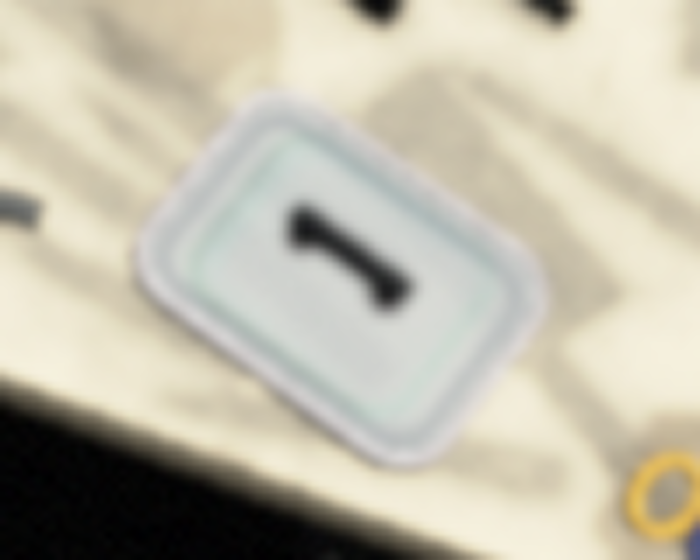

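View pics/sidez.png

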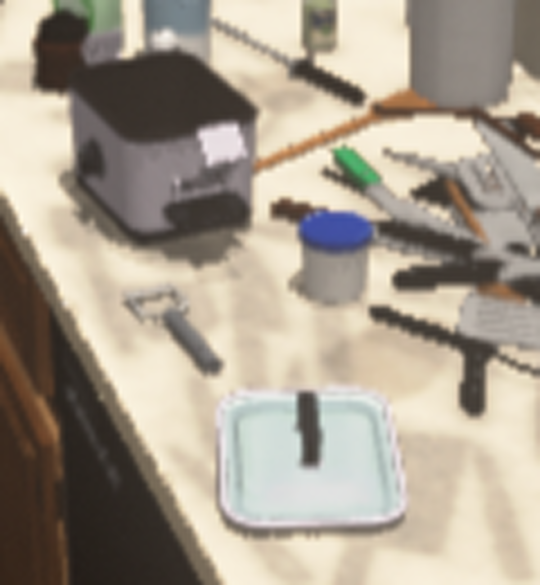

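Run:
```python
from h import *
im=cv2.imread("pics/top0.png"); hsv=cv2.cvtColor(im,cv2.COLOR_BGR2HSV); V=hsv[...,2]
def comp(mask,u,v):
    n,l=cv2.connectedComponents(mask.astype(np.uint8)); return l==l[v,u]
m=comp(V<60,215,185); 
c=max(cv2.findContours(m.astype(np.uint8),0,2)[0],key=cv2.contourArea); print("crock",cv2.minAreaRect(c),m.sum())
m=comp(V<90,335,247); ys,xs=np.where(m); print("bar top",xs.mean(),ys.mean(),m.sum(),xs.min(),xs.max(),ys.min(),ys.max())
P=np.array([ray("top",x,y,.047)[:2] for x,y in zip(xs,ys)]); print(P.mean(0)); w,v=np.linalg.eigh(np.cov(P.T)); print(w**.5,v[:,1])
def crop(pts,ox,oy,z):
    Q=np.array([ray("top",ox+(a-3)/7,oy+(b-3)/7,z)[:2] for a,b in pts]); return Q
# lid rim edges midpoints: 4 straight edges, outer, in crop px
for name,pts in dict(L=[(145,225),(230,110)],T=[(310,95),(520,250)],R=[(545,320),(460,445)],B=[(165,305),(350,440)]).items():
    Q=crop(pts,285,210,.012);d=Q[1]-Q[0];print(name,Q.mean(0),np.arctan2(d[1],d[0]))
for name,pts in dict(L=[(195,270),(232,150)],T=[(310,105),(540,165)],R=[(562,260),(530,370)],B=[(220,338),(470,398)]).items():
    Q=crop(pts,160,150,.125);d=Q[1]-Q[0];print(name,Q.mean(0),np.arctan2(d[1],d[0]))
s=cv2.imread("pics/side0.png");V=s.max(2)
m=comp(V<80,268,250);ys,xs=np.where(m);print(m.sum(),xs.min(),xs.max(),ys.min(),ys.max());P=np.array([ray("side",x,y,.047)[:2] for x,y in zip(xs,ys)]); print(P.mean(0)); w,v=np.linalg.eigh(np.cov(P.T)); print(w**.5,v[:,1])
```

```text
crock ((211.94337463378906, 185.5504608154297), (56.37423324584961, 34.07695770263672), 14.620874404907227) 1683
bar top 334.271186440678 246.08474576271186 59 327 342 240 252
[ 0.47829955 -0.24338201]
[0.00405858 0.02066196] [0.28507574 0.95850499]
L [ 0.50803044 -0.14922143] -0.25990716740993164
T [ 0.55048276 -0.26312505] -1.8893253707039372
R [ 0.45540765 -0.34117885] 2.8784733990826217
B [ 0.41303958 -0.2197626 ] -1.8617764778756265
L [0.49838649 0.33331877] 0.16886367687033943
T [0.58064345 0.24805793] -1.4770292242390755
R [0.50661579 0.14679479] -3.002746693802779
B [0.43999598 0.23156254] -1.4471075630964867
33 267 269 243 256
[ 0.47605862 -0.25869014]
[0.00245044 0.02522097] [0.31324493 0.94967237]
```

```bash
cat >> h.py <<'E'
def delta(p,yaw=None):
    """tool-frame mm shift and roll to get to TCP p with tool-x yaw"""
    s=sense();R=toolR(s);d=R.T@(np.asarray(p)-s["eef_pos"])*1000
    cur=np.arctan2(R[1,0],R[0,0]); r=0 if yaw is None else -(yaw-cur)
    return np.round(d,1),round(float(r),3),round(float(cur),3)
E
python3 - <<'E'
from h import *
c=camera_info("wrist");M=c["world_to_cam"];o=-M[:3,:3].T@M[:3,3];s=sense();R=toolR(s)
print(s["t"],"cam in tool",R.T@(o-s["eef_pos"]),"fwd",R.T@M[2,:3],"right",R.T@M[0,:3])
print(delta([0.46,0.30,0.33],0.5))
for u,v in [(120,145),(137,170),(169,160)]:print(ray("top",u,v,.05))
E
```

```text
0.15 cam in tool [ 0.00194757 -0.16511049  0.07656642] fwd [ 0.00108119  0.95488048 -0.29698838] right [ 9.99999189e-01 -1.23223164e-03 -3.21372747e-04]
(array([-221.4, -121.4, -372.8]), 0.824, 1.324)
[0.56720652 0.68562796 0.05      ]
[0.49119683 0.5689443  0.05      ]
[0.57784289 0.47297658 0.05      ]
```

Run:
```python
from h import *
print(delta([0.50,0.15,0.30],0.12))
```

```text
(array([-357. ,  -91.2, -448.2]), 1.204, 1.324)
```

Emit:
step_arm(deltas=[-30, -20, -40, 0.12, -60, -40, -80, 0.24, -90, -60, -115, 0.37, -120, -80, -150, 0.5, -150, -91, -188, 0.62])

```text
t: 0.65
eef_pos: [0.2946, 0.4195, 0.2998]
orientation: [0.665, -0.664, -0.243, 0.242]
wrist_force: [0.7, 0.4, 0.4]
finger_gap: 0.0854
```

Run:
```python
from h import *
print(sense()["t"],sense()["eef_pos"],delta([0.50,0.15,0.30],0.12))
```

```text
0.65 [0.29460384 0.4194821  0.29984417] (array([-1.640e+01, -3.000e-01, -3.384e+02]), 0.58, 0.7)
```

Emit:
step_arm(deltas=[-4, 0, -45, 0.12, -6, 0, -90, 0.24, -8, 0, -135, 0.36, -10, 0, -180, 0.48, -12, 0, -225, 0.58])

```text
t: 1.15
eef_pos: [0.431, 0.2397, 0.2982]
orientation: [0.706, -0.706, -0.042, 0.042]
wrist_force: [1.6, 1.0, -0.3]
finger_gap: 0.0853
```

Run:
```python
from h import *
print(sense()["t"],sense()["eef_pos"],delta([0.50,0.15,0.30],0.12))
```

```text
1.15 [0.43097129 0.2396705  0.29821117] (array([ 57.9,  -1.8, -97.2]), -0.001, 0.119)
```

Emit:
step_arm(deltas=[25, 0, -42, 0, 50, -1, -84, 0, 58, -1, -97, 0, 58, -1, -97, 0, 58, -1, -97, 0])

```text
t: 1.65
eef_pos: [0.4994, 0.1527, 0.2989]
orientation: [0.706, -0.706, -0.043, 0.044]
wrist_force: [-0.9, 0.7, 0.1]
finger_gap: 0.0854
```

Run:
```python
from h import *
import json
s=sense();c=camera_info("wrist");im=get_image("wrist");print(s["t"],s["eef_pos"],s["dq"])
cv2.imwrite("pics/w1.png",im[...,::-1]);np.savez("w1.npz",K=c["K"],world_to_cam=c["world_to_cam"])
```

```text
1.65 [0.4993559  0.15269313 0.29893599] [ 0.02868051 -0.01281624  0.00806068  0.00316     0.0006545  -0.00146518]
```

View pics/w1.png

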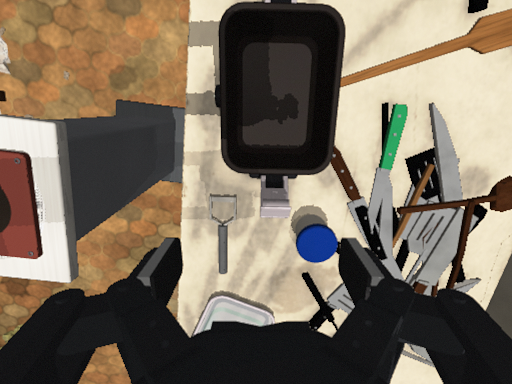

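The wrist view shows the crock fully: rim from columns 219 to 344 and rows 2 to 174. The right clip is at (275,197), the peeler at (222,230), and the lid's corner is at the bottom.

Run:
```python
from h import *
c=dict(np.load("w1.npz"));im=cv2.imread("pics/w1.png");g=cv2.cvtColor(im,cv2.COLOR_BGR2GRAY).astype(float)
g=cv2.GaussianBlur(g,(0,0),0.8)
def edge(a,b,rng,horizontal):
    # strongest bright/dark gradient along search, returns subpixel pts
    out=[]
    for k in np.arange(a,b,3):
        line=g[int(k),rng[0]:rng[1]] if horizontal else g[rng[0]:rng[1],int(k)]
        d=np.abs(np.diff(line));i=int(d.argmax());
        if 0<i<len(d)-1:
            den=d[i-1]-2*d[i]+d[i+1];o=.5*(d[i-1]-d[i+1])/den if den else 0
        else:o=0
        p=rng[0]+i+.5+o
        out.append((p,k) if horizontal else (k,p))
    return np.array(out)
E={"L":edge(30,80,(208,232),True),"R":edge(30,145,(330,352),True),"N":edge(245,258,(165,185),False),"N2":edge(292,318,(165,185),False)}
L={}
for k,e in E.items():
    print(k,e[:: max(1,len(e)//5)].round(1).tolist())
    P=np.array([ray(0,u,v,.125,c)[:2] for u,v in e]);
    m=P.mean(0);dv=np.linalg.svd(P-np.median(P,0))[2][0];print(np.median(P,0),np.arctan2(*dv[::-1])%np.pi)
# image profile of rim
print(g[90,205:260].astype(int).tolist());print(g[90,320:352].astype(int).tolist());print(g[150:185,250].astype(int).tolist());print(g[0:30,280].astype(int).tolist())
cv2.imwrite("pics/w1z.png",cv2.resize(im[0:225,205:360],None,fx=2.6,fy=2.6,interpolation=cv2.INTER_CUBIC))
```

```text
L [[218.3, 30.0], [218.4, 39.0], [218.4, 48.0], [218.5, 57.0], [218.7, 66.0], [219.1, 75.0]]
[0.43549395 0.2811962 ] 1.6704425329332784
R [[344.8, 30.0], [343.2, 51.0], [341.0, 72.0], [338.8, 93.0], [336.8, 114.0], [334.7, 135.0]]
[0.58020147 0.26358168] 1.6727498783178463
N [[245.0, 173.4], [248.0, 173.6], [251.0, 177.2], [254.0, 177.6], [257.0, 178.2]]
[0.48875235 0.14154955] 2.779956562103665
N2 [[292.0, 178.3], [295.0, 177.7], [298.0, 174.6], [301.0, 174.6], [304.0, 174.5], [307.0, 174.6], [310.0, 174.5], [313.0, 174.2], [316.0, 173.4]]
[0.55654337 0.15359283] 0.30091597609059817
[183, 168, 153, 148, 145, 145, 155, 172, 173, 132, 56, 21, 17, 17, 16, 17, 22, 26, 27, 25, 20, 13, 9, 8, 9, 10, 10, 10, 11, 10, 10, 11, 12, 13, 13, 12, 14, 20, 27, 29, 29, 29, 30, 30, 31, 30, 30, 31, 31, 30, 30, 30, 29, 30, 30]
[8, 8, 8, 9, 8, 9, 10, 10, 9, 8, 9, 10, 15, 23, 33, 42, 44, 42, 56, 118, 191, 224, 229, 228, 228, 228, 229, 229, 229, 229, 229, 229]
[15, 15, 14, 11, 10, 11, 10, 9, 9, 10, 10, 10, 10, 10, 9, 9, 10, 13, 22, 34, 41, 40, 34, 29, 32, 40, 66, 116, 154, 172, 179, 185, 189, 192, 192]
[25, 24, 25, 30, 38, 43, 44, 44, 40, 31, 22, 15, 11, 11, 13, 14, 14, 12, 11, 11, 11, 11, 12, 12, 12, 12, 12, 12, 12, 12]
```

View pics/w1z.png

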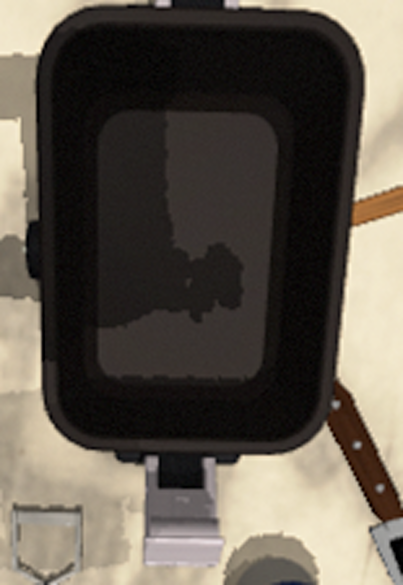

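Run:
```python
from h import *
c=dict(np.load("w1.npz"));im=cv2.imread("pics/w1.png");g=cv2.cvtColor(im,cv2.COLOR_BGR2GRAY).astype(float)
yaw=.1008;X=np.array([np.cos(yaw),np.sin(yaw)]);Y=np.array([-X[1],X[0]])
def cross(line,th):  # first upward crossing subpixel
    for i in range(len(line)-1):
        if line[i]<th<=line[i+1]: return i+(th-line[i])/(line[i+1]-line[i])
N=[];F=[];L=[];R=[]
for u in range(245,325,5):
    a=cross(g[150:180,u],24); 
    if a: N.append(ray(0,u,150+a,.125,c)[:2]@Y)
    b=cross(g[25::-1,u],24)
    if b: F.append(ray(0,u,25-b,.125,c)[:2]@Y)
for v in range(35,150,6):
    a=cross(g[v,320:350],26)
    if a:R.append(ray(0,320+a,v,.125,c)[:2]@X)
    b=cross(g[v,240:205:-1],19)
    if b:L.append(ray(0,240-b,v,.125,c)[:2]@X)
for n,a in zip("NFLR",(N,F,L,R)):print(n,np.round(a,4))
n,f,l,r=map(np.median,(N,F,L,R));print(f-n,r-l)
outer=(np.array([.43549,.28120])@X+np.array([.5802,.26358])@X)/2
for cx in ((l+r)/2,outer):print("centre",cx*X+(n+f)/2*Y)
```

```text
N [0.1035 0.1036 0.1035 0.1038 0.1038 0.1041 0.1043 0.1042 0.1044 0.104
 0.1038 0.1037 0.1038 0.1041 0.1058 0.1096]
F [0.2811 0.2809 0.2812 0.2808 0.2814 0.2812 0.2809 0.2813 0.2815 0.2813
 0.2811 0.2812 0.2814 0.2813 0.2814 0.2813]
L [0.4686 0.4688 0.485  0.4686 0.4686 0.4692 0.4686 0.4691 0.4688 0.469
 0.4681 0.4685 0.4687 0.4683 0.4688 0.4837 0.4683 0.4845 0.4702 0.4698]
R [0.5967 0.5967 0.597  0.5968 0.5969 0.5968 0.5968 0.5967 0.5965 0.5966
 0.5968 0.5966 0.5967 0.5966 0.5967 0.5963 0.5965 0.5965 0.5966 0.5967]
0.17735060777973494 0.12787800883963885
centre [0.51066783 0.24520153]
centre [0.51059566 0.24519423]
```

Run:
```python
from h import *
print(delta([0.455,-0.335,0.22],-0.295))
```

```text
(array([-104.5,   78.8, -479. ]), 0.42, 0.125)
```

Emit:
step_arm(deltas=[-8, 0, -45, 0.08, -16, 0, -92, 0.16, -26, 10, -138, 0.24, -36, 20, -184, 0.32, -46, 30, -230, 0.42])

```text
t: 2.2
eef_pos: [0.4822, -0.0814, 0.2694]
orientation: [0.699, -0.699, 0.104, -0.105]
wrist_force: [0.4, 0.3, -0.1]
finger_gap: 0.0857
```

Run:
```python
from h import *
print(sense()["t"],sense()["eef_pos"],delta([0.455,-0.335,0.22],-0.295))
```

```text
2.2 [ 0.48224715 -0.08140792  0.26938903] (array([  47.9,   49.3, -250.5]), -0.001, -0.296)
```

Emit:
step_arm(deltas=[9, 9, -46, 0, 18, 18, -92, 0, 27, 27, -138, 0, 36, 36, -184, 0, 45, 46, -230, 0])

```text
t: 2.7
eef_pos: [0.4591, -0.3149, 0.2235]
orientation: [-0.699, 0.7, -0.103, 0.104]
wrist_force: [1.4, -0.5, -0.0]
finger_gap: 0.0857
```

Emit:
step_arm(deltas=[3, 3, -20, 0, 3, 3, -20, 0, 3, 3, -20, 0])

```text
t: 3.0
eef_pos: [0.4562, -0.3333, 0.2204]
orientation: [0.7, -0.699, 0.104, -0.104]
wrist_force: [-0.1, 0.6, 0.4]
finger_gap: 0.0853
```

Run:
```python
from h import *
s=sense();c=camera_info("wrist");im=get_image("wrist");print(s["t"],s["eef_pos"],np.abs(s["dq"]).max())
cv2.imwrite("pics/w2.png",im[...,::-1]);np.savez("w2.npz",K=c["K"],world_to_cam=c["world_to_cam"])
```

```text
3.0 [ 0.45621454 -0.33329703  0.22039514] 0.01911875471328587
```

View pics/w2.png

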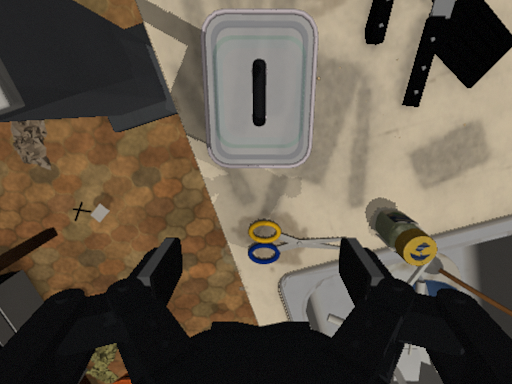

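The wrist view shows the lid's rim at columns 203–319 and rows 9–167. The handle bar is at (259,92).

Run:
```python
from h import *
c=dict(np.load("w2.npz"));im=cv2.imread("pics/w2.png");g=cv2.cvtColor(im,cv2.COLOR_BGR2GRAY)
n,l=cv2.connectedComponents((g<70).astype(np.uint8)); m=(l==l[90,259]); print(m.sum())
ct=max(cv2.findContours(m.astype(np.uint8),0,1)[0],key=cv2.contourArea)[:,0]
for z in (.043,.051):
    P=np.array([ray(0,u,v,z,c)[:2] for u,v in ct],np.float32);print("bar",z,cv2.minAreaRect(P))
gg=cv2.GaussianBlur(g.astype(float),(0,0),.8)
def pts(ks,rng,h,pol):
    o=[]
    for k in ks:
        line=gg[k,rng[0]:rng[1]] if h else gg[rng[0]:rng[1],k]
        d=np.abs(np.diff(line)); th=.5*d.max(); idx=[i for i in range(1,len(d)-1) if d[i]>=th and d[i]>=d[i-1] and d[i]>=d[i+1]]
        if not idx: continue
        i=idx[0] if pol>0 else idx[-1]
        p=rng[0]+i+.5; o.append((p,k) if h else (k,p))
    return np.array(o)
S={"L":pts(range(35,145,5),(196,214),1,1),"R":pts(range(35,145,5),(306,328),1,-1),"T":pts(range(225,300,5),(2,18),0,1),"B":pts(range(225,300,5),(156,176),0,-1)}
res={}
for k,e in S.items():
    P=np.array([ray(0,u,v,.0115,c)[:2] for u,v in e]);md=np.median(P,0);vx,vy,x0,y0=cv2.fitLine(P.astype(np.float32),cv2.DIST_HUBER,0,.001,.001).ravel()
    res[k]=(np.array([x0,y0]));print(k,e[::5].tolist(),x0,y0,np.arctan2(vy,vx)%np.pi)
np.save("lidres.npy",[res[k] for k in "LRTB"])
yaw=-.295
for yaw in (-.29,-.30,-.31):
    X=np.array([np.cos(yaw),np.sin(yaw)]);Y=np.array([-X[1],X[0]])
    l,r,t,b=res["L"]@X,res["R"]@X,res["T"]@Y,res["B"]@Y
    print(yaw,"size",r-l,t-b,"centre",(l+r)/2*X+(t+b)/2*Y)
```

```text
844
bar 0.043 ((0.4808311462402344, -0.24310466647148132), (0.07453244179487228, 0.015295788645744324), 73.37674713134766)
bar 0.051 ((0.48076194524765015, -0.24347352981567383), (0.07279181480407715, 0.01493858452886343), 73.37674713134766)
L [[205.5, 35.0], [206.5, 60.0], [207.5, 85.0], [209.5, 110.0], [210.5, 135.0]] 0.4211609 -0.21190384 1.2751367
R [[314.5, 35.0], [315.5, 60.0], [314.5, 85.0], [313.5, 110.0], [311.5, 135.0]] 0.55227315 -0.2558235 1.2842886
T [[225.0, 9.5], [250.0, 9.5], [275.0, 9.5]] 0.50935245 -0.15093057 2.8462474
B [[225.0, 171.5], [250.0, 165.5], [275.0, 167.5]] 0.4552592 -0.3351368 2.8450978
-0.29 size 0.1381964307839783 0.19198257688077075 centre [ 0.48384364 -0.24349259]
-0.3 size 0.13823545924682418 0.1919645813270273 centre [ 0.4837429  -0.24347822]
-0.31 size 0.13826066427894124 0.19192738947512103 centre [ 0.48364247 -0.24346185]
```

Run:
```python
from h import *
print(delta([0.481,-0.2433,0.09],-0.293))
```

```text
(array([ -2.5, 130.7,  92.8]), -0.001, -0.294)
```

Emit:
step_arm(deltas=[-1, 30, 31, 0, -2, 65, 62, 0, -2.5, 100, 92.8, 0, -2.5, 130, 92.8, 0, -2.5, 130, 92.8, 0])

```text
t: 3.55
eef_pos: [0.4781, -0.2404, 0.0864]
orientation: [0.701, -0.698, 0.105, -0.1]
wrist_force: [0.1, -0.2, 0.1]
finger_gap: 0.0853
```

Run:
```python
from h import *
print(sense()["eef_pos"],delta([0.481,-0.2433,0.027],-0.293))
```

```text
[ 0.47807484 -0.24039914  0.08644911] (array([ 4.1, 59.4, -2.1]), 0.001, -0.292)
```

Emit:
step_arm(deltas=[0, 30, 0, 0, 0, 50, 0, 0, 0, 63, 0, 0, 0, 63, 0, 0])

```text
t: 3.95
eef_pos: [0.4801, -0.2447, 0.0271]
orientation: [0.7, -0.699, 0.105, -0.104]
wrist_force: [0.3, 0.1, -0.4]
finger_gap: 0.0853
```

Run:
```python
from h import *
print(sense()["eef_pos"],delta([0.481,-0.2433,0.027],-0.293))
```

```text
[ 0.48006784 -0.2446667   0.02709242] (array([0.5, 0.1, 1.6]), -0.003, -0.296)
```

Good. I'll close on the bar with a small correction.

Emit:
step_arm(deltas=[0.5, 0, 1.5, -0.003, 0.5, 0, 1.5, -0.003, 0.5, 0, 1.5, -0.003, 0.5, 0, 1.5, -0.003, 0.5, 0, 1.5, -0.003], gripper=0)

```text
t: 4.45
eef_pos: [0.4816, -0.2443, 0.0279]
orientation: [-0.699, 0.7, -0.103, 0.104]
wrist_force: [-2.1, 1.3, 9.5]
finger_gap: 0.0129
```

Emit:
step_arm(deltas=[0, 0, 0, 0, 0, 0, 0, 0, 0, 0, 0, 0])

```text
t: 4.75
eef_pos: [0.4816, -0.2443, 0.028]
orientation: [-0.699, 0.7, -0.103, 0.103]
wrist_force: [-1.2, 0.4, 6.0]
finger_gap: 0.0114
```

Run:
```python
from h import *
s=sense();print(s["t"],s["eef_pos"],s["finger_gap"],s["wrist_force"],toolR(s)[:,1])
for z in (.16,.24):print(delta([0.481,-0.2433,z],-0.293))
```

```text
4.75 [ 0.48158868 -0.24428434  0.02804851] 0.011354994787005447 [-1.2083921   0.43446515  6.02109515] [ 5.99008966e-04 -4.40620851e-04 -9.99999724e-01]
(array([  -0.8, -132. ,    0.7]), -0.0, -0.293)
(array([  -0.7, -212. ,    0.7]), -0.0, -0.293)
```

Run:
```python
from h import *
im=get_image("wrist");cv2.imwrite("pics/w3.png",im[...,::-1])
im=get_image("side")[:,:,::-1];cv2.imwrite("pics/s3.png",cv2.resize(im[200:300,210:330],None,fx=5,fy=5,interpolation=cv2.INTER_CUBIC))
print(sense()["finger_gap"],sense()["wrist_force"])
```

```text
0.010948517829908676 [-1.63818152  0.56324227  5.08119728]
```

View pics/w3.png

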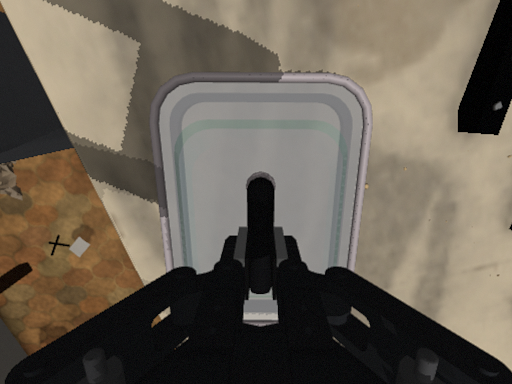

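View pics/s3.png

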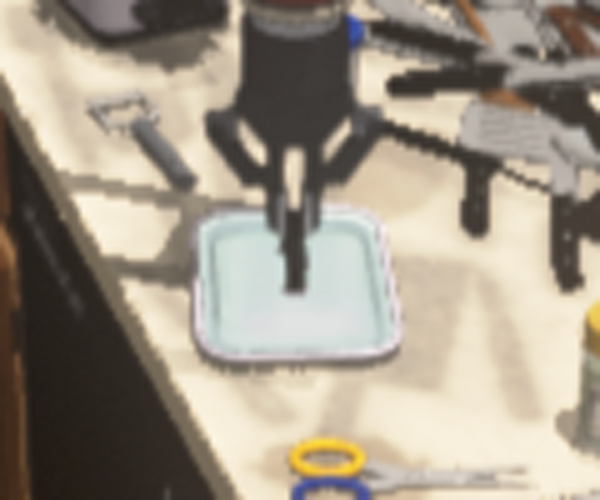

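The wrist and side views show both fingers around the bar, near (260,240) in the wrist view. I'll do a gentle test lift.

Emit:
step_arm(deltas=[0, -5, 0, 0, 0, -12, 0, 0, 0, -20, 0, 0, 0, -30, 0, 0, 0, -30, 0, 0])

```text
t: 5.35
eef_pos: [0.4825, -0.2448, 0.0593]
orientation: [-0.699, 0.7, -0.102, 0.104]
wrist_force: [0.5, -0.0, -6.2]
finger_gap: 0.0107
```

Run:
```python
from h import *
s=sense();c=camera_info("wrist");im=get_image("wrist");cv2.imwrite("pics/w4.png",im[...,::-1]);np.savez("w4.npz",K=c["K"],world_to_cam=c["world_to_cam"])
print(s["t"],s["eef_pos"],s["finger_gap"],s["wrist_force"],s["moment"])
```

```text
5.35 [ 0.48246716 -0.24483418  0.05926039] 0.010694389846012514 [ 0.46768553 -0.0141783  -6.15819807] [-0.07993576 -0.07479978  0.0448079 ]
```

View pics/w4.png

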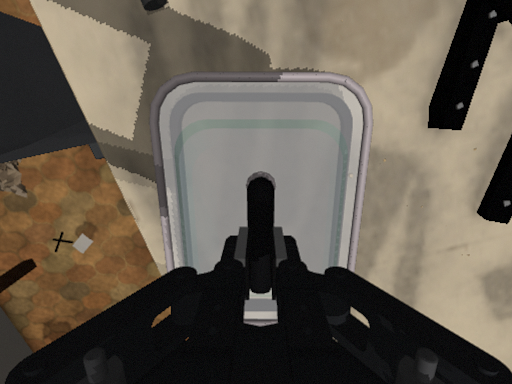

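Run:
```python
from h import *
c=dict(np.load("w4.npz"));g=cv2.imread("pics/w4.png",0)
print(g[60:90,250].tolist(),g[60:90,300].tolist());print(g[150,145:185].tolist(),g[150,345:380].tolist(),g[230,155:185].tolist(),g[230,340:370].tolist())
s=sense();R=toolR(s);p=s["eef_pos"]
for uv in [(250,71.5),(300,70.5),(250,81.5),(300,81),(156,150),(371,150),(167,250),(357,250)]:
    q=ray(0,*uv,p[2]-.028+.0115,c);print(uv,(R.T@(q-p)).round(4))
```

```text
[81, 81, 81, 81, 80, 79, 80, 81, 81, 82, 83, 78, 84, 92, 96, 104, 105, 88, 82, 82, 72, 50, 129, 152, 150, 146, 142, 140, 143, 143] [129, 129, 131, 130, 131, 131, 132, 132, 138, 101, 74, 72, 106, 136, 149, 163, 175, 171, 157, 143, 127, 94, 131, 150, 147, 148, 144, 141, 142, 140]
[95, 95, 94, 92, 91, 89, 84, 78, 88, 93, 97, 96, 91, 86, 80, 64, 81, 133, 148, 147, 146, 146, 147, 147, 145, 139, 135, 124, 122, 113, 102, 106, 107, 107, 107, 108, 113, 117, 126, 143] [124, 122, 120, 123, 127, 151, 169, 166, 167, 168, 168, 168, 170, 172, 158, 99, 75, 111, 130, 144, 161, 168, 160, 155, 142, 128, 129, 129, 126, 127, 128, 131, 133, 137, 139] [160, 158, 158, 157, 154, 153, 145, 131, 150, 161, 161, 146, 124, 110, 85, 112, 171, 169, 166, 156, 145, 147, 148, 146, 138, 119, 110, 101, 101, 105] [117, 133, 161, 167, 166, 166, 166, 166, 167, 170, 151, 76, 90, 119, 138, 151, 162, 162, 154, 142, 132, 135, 135, 136, 138, 136, 136, 135, 136, 137]
(250, 71.5) [-0.0067  0.0164  0.0985]
(300, 70.5) [0.0245 0.0165 0.0991]
(250, 81.5) [-0.0068  0.0164  0.0927]
(300, 81) [0.0247 0.0165 0.093 ]
(156, 150) [-0.071   0.0163  0.0495]
(371, 150) [0.0749 0.0166 0.0494]
(167, 250) [-0.0714  0.0164 -0.0267]
(357, 250) [ 0.0735  0.0167 -0.027 ]
```

Run:
```python
from h import *
c=dict(np.load("w1.npz"));C=np.array([.5106,.2452]);yaw=.101;X=np.array([np.cos(yaw),np.sin(yaw)]);Y=np.array([-X[1],X[0]])
for v in (175,185,200,207,217):
    print(v,[(z,((ray(0,275,v,z,c)[:2]-C)@Y).round(4)) for z in (.07,.1,.12,.14,.16)])
print(delta([.4825,-.245,.24],-.293),delta([.5107,.2445,.24],.101))
```

```text
175 [(0.07, np.float64(-0.1109)), (0.1, np.float64(-0.1034)), (0.12, np.float64(-0.0985)), (0.14, np.float64(-0.0935)), (0.16, np.float64(-0.0885))]
185 [(0.07, np.float64(-0.1265)), (0.1, np.float64(-0.1179)), (0.12, np.float64(-0.1122)), (0.14, np.float64(-0.1064)), (0.16, np.float64(-0.1006))]
200 [(0.07, np.float64(-0.1507)), (0.1, np.float64(-0.1403)), (0.12, np.float64(-0.1333)), (0.14, np.float64(-0.1263)), (0.16, np.float64(-0.1193))]
207 [(0.07, np.float64(-0.1623)), (0.1, np.float64(-0.151)), (0.12, np.float64(-0.1434)), (0.14, np.float64(-0.1358)), (0.16, np.float64(-0.1283))]
217 [(0.07, np.float64(-0.1792)), (0.1, np.float64(-0.1666)), (0.12, np.float64(-0.1581)), (0.14, np.float64(-0.1497)), (0.16, np.float64(-0.1413))]
(array([   0.9, -181.5,   -0.4]), 0.0, -0.293) (array([-113.4, -182.1,  476.4]), -0.394, -0.293)
```

Emit:
step_arm(deltas=[0, -35, 0, 0, 0, -75, 0, 0, 0, -115, 5, -0.02, 0, -150, 20, -0.04, 0, -180, 50, -0.08])

```text
t: 5.9
eef_pos: [0.4956, -0.1973, 0.2394]
orientation: [-0.702, 0.704, -0.075, 0.076]
wrist_force: [1.2, 0.4, -5.1]
finger_gap: 0.0108
```

Run:
```python
from h import *
s=sense();print(s["t"],s["eef_pos"],s["finger_gap"],s["wrist_force"]);print(delta([.5107,.2445,.24],.101))
```

```text
5.9 [ 0.49562005 -0.19731983  0.23935809] 0.010806058492021516 [ 1.19821032  0.43785995 -5.11746954]
(array([-79.3,  -1.4, 434.9]), -0.316, -0.215)
```

Emit:
step_arm(deltas=[-9, 0, 40, -0.05, -17, 0, 80, -0.1, -25, 0, 122, -0.15, -33, 0, 165, -0.2, -40, 0, 210, -0.25])

```text
t: 6.4
eef_pos: [0.5004, 0.0191, 0.237]
orientation: [-0.707, 0.707, 0.014, -0.014]
wrist_force: [1.5, -0.2, -5.8]
finger_gap: 0.0111
```

Run:
```python
from h import *
s=sense();print(s["t"],s["eef_pos"],s["finger_gap"],s["wrist_force"]);print(delta([.5107,.2445,.24],.101))
```

```text
6.4 [0.50036731 0.01907334 0.23696644] 0.011086810663343664 [ 1.4670463  -0.16178768 -5.82483146]
(array([ 19. ,  -3.1, 224.9]), -0.063, 0.038)
```

Emit:
step_arm(deltas=[4, 0, 45, -0.02, 8, 0, 90, -0.04, 12, -1, 135, -0.06, 16, -2, 175, -0.06, 19, -3, 205, -0.063])

```text
t: 6.9
eef_pos: [0.5117, 0.2257, 0.2398]
orientation: [0.706, -0.706, -0.036, 0.036]
wrist_force: [0.5, -0.8, -5.5]
finger_gap: 0.0108
```

Emit:
step_arm(deltas=[0, 0, 12, 0, 0, 0, 16, 0, 0, 0, 16, 0, 0, 0, 16, 0])

```text
t: 7.3
eef_pos: [0.5108, 0.2378, 0.2401]
orientation: [-0.706, 0.707, 0.035, -0.035]
wrist_force: [-0.0, -0.7, -5.3]
finger_gap: 0.0107
```

Run:
```python
from h import *
s=sense();c=camera_info("wrist");im=get_image("wrist");cv2.imwrite("pics/w5.png",im[...,::-1]);np.savez("w5.npz",K=c["K"],world_to_cam=c["world_to_cam"])
print(s["t"],s["eef_pos"],s["finger_gap"],s["wrist_force"],s["moment"],toolR(s)[:,1]);print(delta([.5107,.2445,.155],.101))
```

```text
7.3 [0.51081602 0.2377766  0.24006493] 0.010743700114997468 [-0.04776478 -0.65103879 -5.3452909 ] [-0.02147623 -0.01229049 -0.00424018] [-3.61156658e-04 -8.13778167e-04 -9.99999604e-01]
(array([ 0.5, 85.1,  6.8]), -0.003, 0.098)
```

View pics/w5.png

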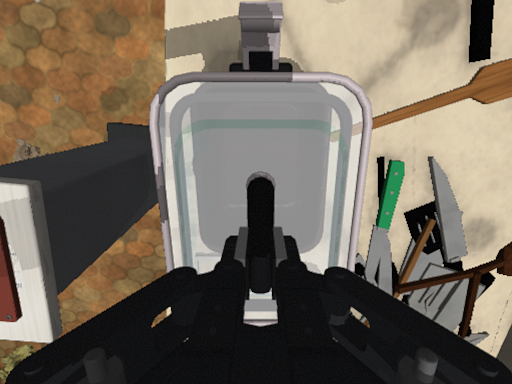

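Emit:
step_arm(deltas=[0.5, 20, 3, -0.003, 0.5, 40, 7, -0.003, 0.5, 60, 7, -0.003, 0.5, 72, 7, -0.003, 0.5, 75, 7, -0.003])

```text
t: 7.85
eef_pos: [0.5097, 0.2448, 0.1635]
orientation: [-0.706, 0.707, 0.035, -0.037]
wrist_force: [0.6, -0.0, -6.3]
finger_gap: 0.0111
```

Emit:
step_arm(deltas=[0, 0, 0, 0, 0, 0, 0, 0])

```text
t: 8.05
eef_pos: [0.5115, 0.246, 0.1666]
orientation: [0.706, -0.706, -0.037, 0.036]
wrist_force: [-0.0, 0.3, -5.8]
finger_gap: 0.0106
```

Run:
```python
from h import *
s=sense();c=camera_info("wrist");im=get_image("wrist");cv2.imwrite("pics/w6.png",im[...,::-1]);np.savez("w6.npz",K=c["K"],world_to_cam=c["world_to_cam"])
im=get_image("side")[:,:,::-1];cv2.imwrite("pics/s6.png",cv2.resize(im[140:230,190:290],None,fx=7,fy=6,interpolation=cv2.INTER_CUBIC))
print(s["t"],s["eef_pos"],s["finger_gap"],s["wrist_force"],s["moment"],toolR(s)[:,1]);print(delta([.5107,.2445,.145],.101))
```

```text
8.05 [0.51149704 0.24600888 0.16657832] 0.010552776067196817 [-0.0364038   0.26476484 -5.82853134] [ 0.03069346 -0.00222172  0.05154066] [ 1.91523143e-03  5.41248310e-04 -9.99998019e-01]
(array([-1. , 21.7, -1.6]), 0.002, 0.103)
```

View pics/w6.png

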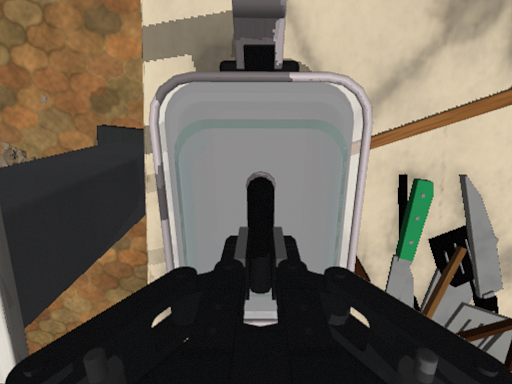

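View pics/s6.png

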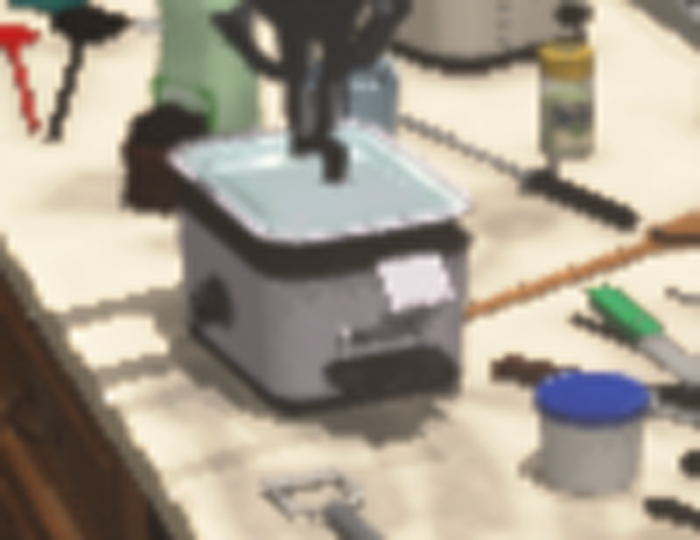

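The side view shows the lid hovering level about 20 mm above the crock. The position readings jitter by about 1 mm, so I'll average several while going down.

Emit:
step_arm(deltas=[-0.5, 4, -0.8, 0, -0.5, 8, -0.8, 0, -0.5, 10, -0.8, 0])

```text
t: 8.45
eef_pos: [0.5098, 0.2451, 0.1547]
orientation: [-0.706, 0.706, 0.036, -0.037]
wrist_force: [-0.8, -1.0, -5.7]
finger_gap: 0.0106
```

Emit:
step_arm(deltas=[0, 0, 0, 0])

```text
t: 8.55
eef_pos: [0.5097, 0.2451, 0.1546]
orientation: [-0.706, 0.706, 0.036, -0.037]
wrist_force: [0.3, -0.5, -5.6]
finger_gap: 0.0105
```

Emit:
step_arm(deltas=[0, 0, 0, 0])

```text
t: 8.65
eef_pos: [0.5101, 0.2452, 0.1551]
orientation: [-0.706, 0.706, 0.036, -0.037]
wrist_force: [0.4, 0.9, -5.0]
finger_gap: 0.0104
```

Emit:
step_arm(deltas=[0, 0, 0, 0])

```text
t: 8.75
eef_pos: [0.5103, 0.2453, 0.1554]
orientation: [0.706, -0.706, -0.036, 0.036]
wrist_force: [0.5, 0.5, -5.0]
finger_gap: 0.0107
```

Emit:
step_arm(deltas=[0, 0, 0, 0])

```text
t: 8.85
eef_pos: [0.5103, 0.2453, 0.1555]
orientation: [0.706, -0.706, -0.037, 0.036]
wrist_force: [0.4, 0.3, -5.4]
finger_gap: 0.0105
```

Emit:
step_arm(deltas=[0.3, 1, -0.8, 0, 0.3, 2, -0.8, 0, 0.3, 3.5, -0.8, 0, 0.3, 5, -0.8, 0, 0.3, 5, -0.8, 0])

```text
t: 9.35
eef_pos: [0.5103, 0.2444, 0.1499]
orientation: [-0.706, 0.706, 0.036, -0.037]
wrist_force: [0.2, 0.7, -6.1]
finger_gap: 0.0107
```

Emit:
step_arm(deltas=[0, 1, 0, 0, 0, 2, 0, 0, 0, 3, 0, 0, 0, 3, 0, 0])

```text
t: 9.75
eef_pos: [0.5104, 0.2444, 0.1471]
orientation: [-0.706, 0.706, 0.036, -0.037]
wrist_force: [0.3, -0.7, -5.8]
finger_gap: 0.0111
```

Run:
```python
from h import *
s=sense();print(s["t"],s["eef_pos"],s["wrist_force"],s["moment"])
```

```text
9.75 [0.51041686 0.24441495 0.14708512] [ 0.33543918 -0.69536355 -5.82641769] [0.00930306 0.02196665 0.00598183]
```

The skirt is inside with no contact force. I'll keep lowering.

Emit:
step_arm(deltas=[0, 1, 0, 0, 0, 1.5, 0, 0, 0, 2, 0, 0, 0, 2, 0, 0])

```text
t: 10.15
eef_pos: [0.5106, 0.2445, 0.1453]
orientation: [-0.706, 0.706, 0.036, -0.036]
wrist_force: [-0.7, -0.7, -6.2]
finger_gap: 0.0107
```

Emit:
step_arm(deltas=[0, 0.6, 0, 0, 0, 0.6, 0, 0, 0, 0.6, 0, 0])

```text
t: 10.45
eef_pos: [0.5106, 0.2445, 0.1452]
orientation: [0.706, -0.706, -0.037, 0.036]
wrist_force: [-1.8, 0.2, -1.6]
finger_gap: 0.0107
```

Emit:
step_arm(deltas=[0, 0.5, 0, 0, 0, 0.5, 0, 0])

```text
t: 10.65
eef_pos: [0.5107, 0.2445, 0.1451]
orientation: [0.706, -0.706, -0.037, 0.036]
wrist_force: [-3.8, -2.4, 5.4]
finger_gap: 0.0106
```

Emit:
step_arm(deltas=[0, 0, 0, 0, 0, 0, 0, 0, 0, 0, 0, 0, 0, 0, 0, 0, 0, 0, 0, 0], gripper=0.6)

```text
t: 11.15
eef_pos: [0.5107, 0.2445, 0.1442]
orientation: [0.706, -0.706, -0.036, 0.036]
wrist_force: [-1.1, -0.0, -0.0]
finger_gap: 0.0514
```

Run:
```python
from h import *
s=sense();im=get_image("wrist");cv2.imwrite("pics/w7.png",im[...,::-1])
im=get_image("side")[:,:,::-1];cv2.imwrite("pics/s7.png",cv2.resize(im[140:230,190:290],None,fx=7,fy=6,interpolation=cv2.INTER_CUBIC))
print(s["t"],s["eef_pos"],s["finger_gap"],s["wrist_force"])
```

```text
11.15 [0.51071165 0.24447955 0.14420163] 0.05140370974116154 [-1.05678822e+00 -4.11947915e-02 -1.88737741e-04]
```

View pics/s7.png

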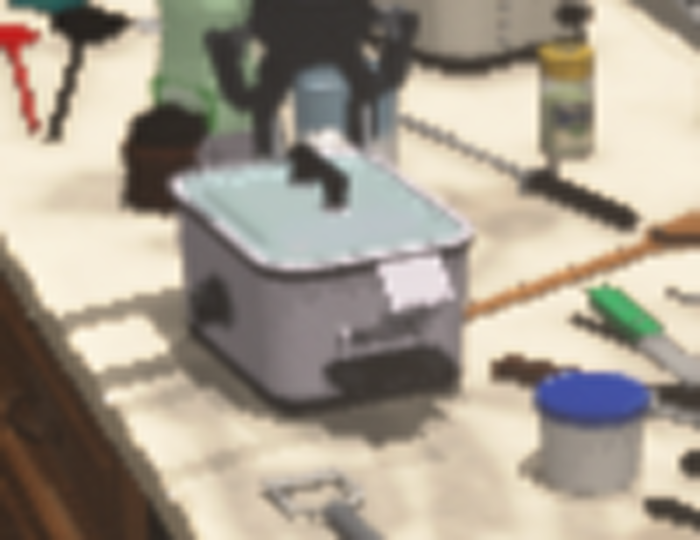

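View pics/w7.png

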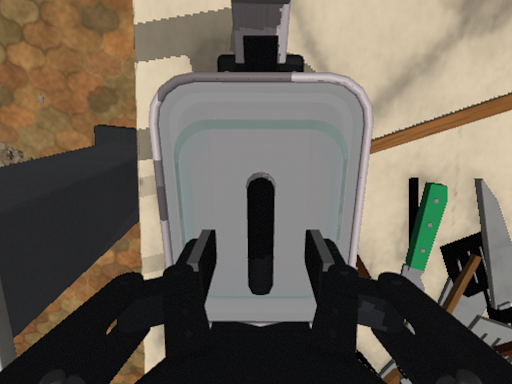

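The side view shows the lid seated flat, with its rim on the crock edge all round. The wrist view shows the handle free between the open fingers. Next are the clip angles.

Run:
```python
from h import *
C=np.array([.5106,.2452]);yaw=.101;X=np.array([np.cos(yaw),np.sin(yaw)]);Y=np.array([-X[1],X[0]])
c5=dict(np.load("w5.npz"));c1=dict(np.load("w1.npz"))
def P(x,y,z): return np.r_[C+x*X+y*Y,z]
for th in np.arange(.3,1.2,.1):
    y=.101+.074*np.sin(th)+.005*np.cos(th);z=.07+.074*np.cos(th)-.005*np.sin(th)
    yn=y-.03*np.cos(th);zn=z+.03*np.sin(th)
    print(th.round(1),y.round(4),z.round(4),"L w5",proj(0,P(0,y,z),c5).round(1),proj(0,P(0,yn,zn),c5).round(1),"side R",proj("side",P(0,-y,z)).round(1),proj("side",P(0,-yn,-0+zn)).round(1),"R w1",proj(0,P(0,-y,z),c1).round(1),proj(0,P(0,-yn,zn),c1).round(1))
im=cv2.imread("pics/w5.png");a=cv2.resize(im[0:80,215:305],None,fx=6,fy=6,interpolation=cv2.INTER_CUBIC)
im=cv2.imread("pics/w1.png");b=cv2.resize(im[160:240,230:320],None,fx=6,fy=6,interpolation=cv2.INTER_CUBIC)[:, :250]
cv2.imwrite("pics/clips.png",np.hstack([a,cv2.resize(im[160:240,255:295],None,fx=6,fy=6,interpolation=cv2.INTER_CUBIC)]))
print(delta([.5107,.2445,.22],.101), delta(np.r_[C-.2*Y,.22]),delta(np.r_[C-.2*Y,.103]))
```

```text
0.3 0.1276 0.1392 L w5 [260.4  38.6] [260.4  72.6] side R [246.6 182.5] [243.8 178. ] R w1 [275.5 200.8] [276.8 181. ]
0.4 0.1344 0.1362 L w5 [260.3  30.8] [260.4  63. ] side R [247.3 183.7] [244.5 178.8] R w1 [275.2 204.9] [276.6 187.1]
0.5 0.1409 0.1325 L w5 [260.3  23.7] [260.4  53.4] side R [247.9 185.1] [245.3 179.6] R w1 [274.9 208.6] [276.3 192.9]
0.6 0.1469 0.1283 L w5 [260.3  17.5] [260.4  44.1] side R [248.5 186.6] [246.  180.7] R w1 [274.5 211.6] [276.  198.3]
0.7 0.1525 0.1234 L w5 [260.3  12.2] [260.4  35.2] side R [249.1 188.2] [246.8 181.9] R w1 [274.2 214.1] [275.6 203.1]
0.8 0.1576 0.118 L w5 [260.3   7.8] [260.3  26.9] side R [249.6 189.8] [247.5 183.2] R w1 [273.9 216. ] [275.3 207.5]
0.9 0.1621 0.1121 L w5 [260.2   4.5] [260.3  19.4] side R [250.1 191.5] [248.2 184.7] R w1 [273.5 217.4] [274.9 211.2]
1.0 0.166 0.1058 L w5 [260.2   2.1] [260.3  12.8] side R [250.5 193.3] [248.8 186.3] R w1 [273.2 218.1] [274.5 214.4]
1.1 0.1692 0.0991 L w5 [260.2   0.8] [260.3   7.2] side R [250.8 195. ] [249.4 187.9] R w1 [272.9 218.4] [274.2 216.9]
(array([  0.1, -75.8,   0. ]), 0.002, 0.103) (array([  -0.4,  -75.8, -199.3]), 0.0, 0.103) (array([  -0.4,   41.2, -199.3]), 0.0, 0.103)
```

View pics/clips.png

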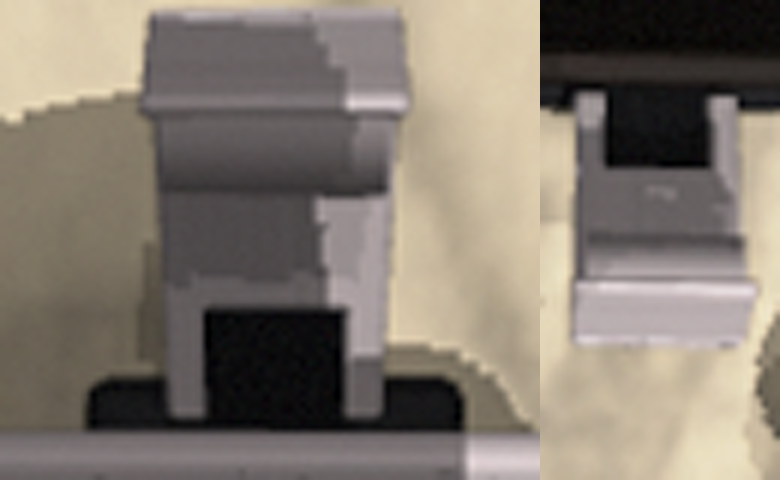

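The left clip is at about 0.95 rad and the right at about 0.83. I'll raise, close the fingers and go outside the right clip.

Emit:
step_arm(deltas=[0, -20, 0, 0, 0, -50, 0, 0, 0, -80, 0, 0, 0, -85, -30, 0, 0, -85, -70, 0])

```text
t: 11.75
eef_pos: [0.5188, 0.1757, 0.2315]
orientation: [0.706, -0.706, -0.039, 0.036]
wrist_force: [0.1, -1.2, -0.7]
finger_gap: 0.0513
```

Emit:
step_arm(deltas=[0, 0, -40, 0, 0, 0, -80, 0, 0, 0, -120, 0, 0, 0, -133, 0, 0, 0, -133, 0], gripper=0)

```text
t: 12.25
eef_pos: [0.5316, 0.041, 0.2292]
orientation: [-0.706, 0.706, 0.035, -0.035]
wrist_force: [0.8, 0.1, -0.6]
finger_gap: 0.0003
```

```bash
cat >> h.py <<'E'
C=np.array([.5106,.2452]);yaw0=.101;X=np.array([np.cos(yaw0),np.sin(yaw0)]);Y=np.array([-X[1],X[0]])
def ck(p): return np.round([(p[:2]-C)@X,(p[:2]-C)@Y,p[2]],4)
E
python3 - <<'E'
from h import *
s=sense();print(s["t"],ck(s["eef_pos"]),s["finger_gap"],s["wrist_force"],delta(np.r_[C-.2*Y,.10],.101))
c=camera_info("wrist");im=get_image("wrist");cv2.imwrite("pics/w8.png",im[...,::-1]);np.savez("w8.npz",K=c["K"],world_to_cam=c["world_to_cam"])
E
```

```text
12.25 [ 0.0003 -0.2053  0.2292] 0.00029414602662898516 [ 0.75984768  0.10655073 -0.627904  ] (array([ -0.3, 129.2,   5.3]), -0.001, 0.1)
```

View pics/w8.png

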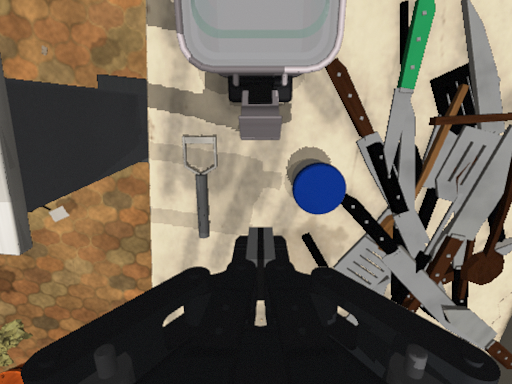

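The wrist view shows the right clip at (261,120), the blue tub at (319,188) off to the side, and the closed fingertips at (260,240). I'll go down outside the clip.

Emit:
step_arm(deltas=[0, 40, 0, 0, 0, 85, 0, 0, 0, 115, 0, 0, 0, 130, 0, 0, 0, 130, 0, 0])

```text
t: 12.8
eef_pos: [0.5296, 0.044, 0.097]
orientation: [0.706, -0.706, -0.035, 0.039]
wrist_force: [-0.1, 0.1, 0.1]
finger_gap: 0.0001
```

Run:
```python
from h import *
c=dict(np.load("w8.npz"));print(ck(ray(0,319,188,.066,c)))
s=sense();print(s["t"],ck(s["eef_pos"]),s["wrist_force"])
im=get_image("wrist");cv2.imwrite("pics/w9.png",im[...,::-1])
```

```text
[ 0.0755 -0.2267  0.066 ]
12.8 [-0.0014 -0.2021  0.097 ] [-0.11321788  0.10480229  0.13493884]
```

View pics/w9.png

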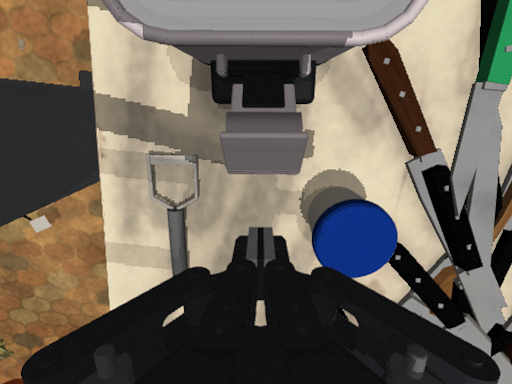

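Emit:
step_arm(deltas=[0, 0, 12, 0, 0, 0, 24, 0, 0, -2, 34, 0, 0, -5, 42, 0, 0, -8, 50, 0])

```text
t: 13.35
eef_pos: [0.5276, 0.0916, 0.1095]
orientation: [-0.705, 0.707, 0.038, -0.036]
wrist_force: [-2.3, -9.5, 12.6]
finger_gap: -0.0001
```

Run:
```python
from h import *
s=sense();print(s["t"],ck(s["eef_pos"]),s["wrist_force"])
im=get_image("wrist");cv2.imwrite("pics/w10.png",im[...,::-1])
```

```text
13.35 [ 0.0014 -0.1545  0.1095] [-2.30220622 -9.47583799 12.63921317]
```

View pics/w10.png

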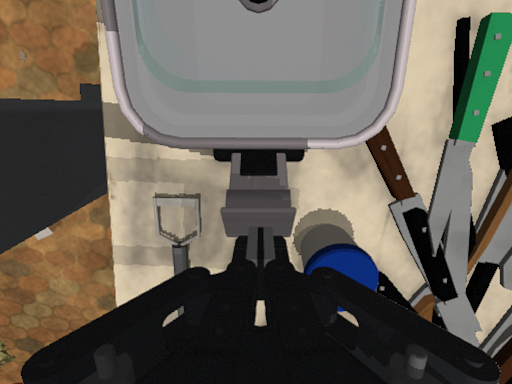

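The fingertip is touching, and the force is up and outward, so the tip may be on the plate rather than the outer face. I'll check the side view.

Run:
```python
from h import *
s=sense();print(s["t"],ck(s["eef_pos"]),s["wrist_force"],toolR(s)[:,1])
im=get_image("side")[:,:,::-1];cv2.imwrite("pics/s10.png",cv2.resize(im[140:230,200:300],None,fx=8,fy=6.5,interpolation=cv2.INTER_CUBIC))
for d in (0,.011): print(proj("side",np.r_[s["eef_pos"][:2]+d*Y,s["eef_pos"][2]]))
```

```text
13.4 [ 0.0017 -0.1537  0.1104] [-3.81400228 -5.1207416   7.73231093] [ 0.00366258 -0.00277102 -0.99998945]
[249.63204879 191.04535618]
[248.5320851 190.0259118]
```

View pics/s10.png

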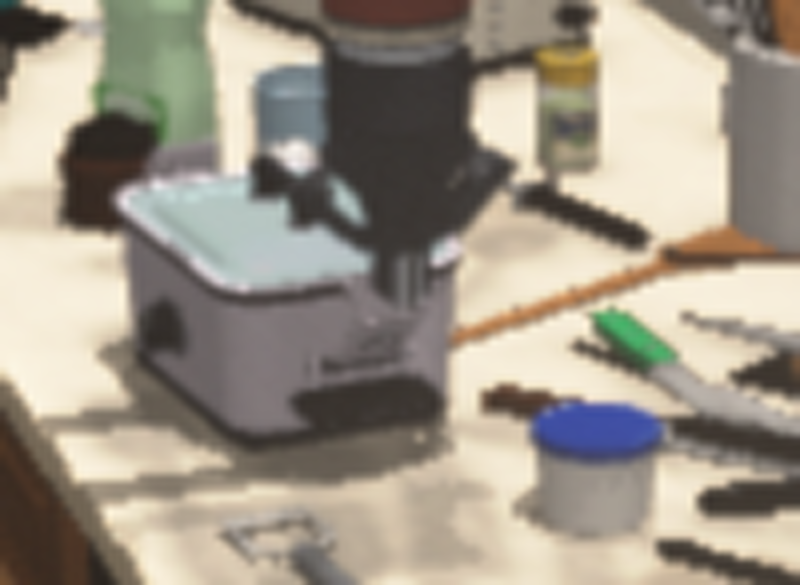

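Run:
```python
from h import *
c=camera_info("wrist");s=sense();R=toolR(s)
def P(x,y,z): return np.r_[C+x*X+y*Y,z]
for th in np.arange(.3,1.2,.1):
    y=.101+.074*np.sin(th)+.005*np.cos(th);z=.07+.074*np.cos(th)-.005*np.sin(th)
    print(th.round(1),y.round(4),z.round(4),proj(0,P(0,-y,z),c).round(1),proj(0,P(0,-y+.03*np.cos(th),z+.03*np.sin(th)),c).round(1))
for d in ([0,0,0],[0,0,.011],[0,-.01,.011],[0,-.02,.011],[0,-.03,.011]):print(d,proj(0,s["eef_pos"]+R@np.array(d),c).round(1))
im=get_image("wrist");cv2.imwrite("pics/w11.png",cv2.resize(im[140:290,190:330,::-1],None,fx=4,fy=4,interpolation=cv2.INTER_CUBIC))
```

```text
0.3 0.1276 0.1392 [257.9 206.7] [257.8 157. ]
0.4 0.1344 0.1362 [257.9 216.1] [257.8 172.9]
0.5 0.1409 0.1325 [257.9 224. ] [257.8 187.6]
0.6 0.1469 0.1283 [257.9 230.2] [257.8 200.8]
0.7 0.1525 0.1234 [258.  234.9] [257.9 212.4]
0.8 0.1576 0.118 [258.  238.2] [257.9 222.2]
0.9 0.1621 0.1121 [258.  240.1] [257.9 230.3]
1.0 0.166 0.1058 [258.1 240.8] [257.9 236.6]
1.1 0.1692 0.0991 [258.1 240.4] [258.  241.3]
[0, 0, 0] [260.1 227.9]
[0, 0, 0.011] [260.1 212.7]
[0, -0.01, 0.011] [260.1 218.7]
[0, -0.02, 0.011] [260.1 225.5]
[0, -0.03, 0.011] [260.2 233.1]
```

View pics/w11.png

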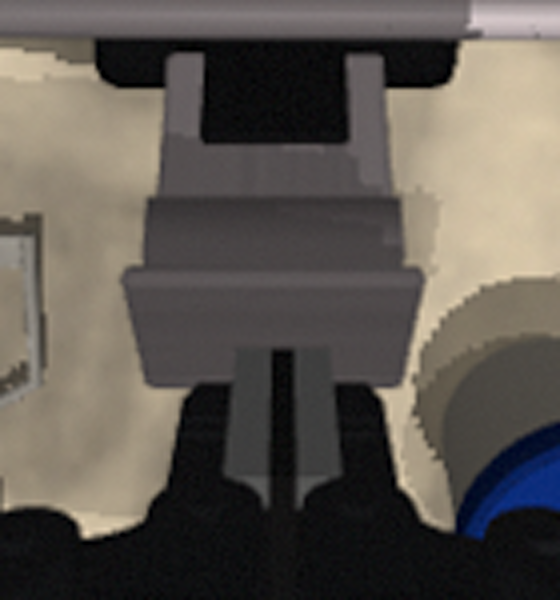

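The fingertip appears over the plate's outer edge, with θ at roughly 0.65 and only a light load. I'll back out and come in lower so the paddle's outer face is pushed.

Emit:
step_arm(deltas=[0, -1, -10, 0, 0, -1, -25, 0, 0, 5, -40, 0, 0, 18, -45, 0, 0, 25, -45, 0])

```text
t: 14.0
eef_pos: [0.5298, 0.0464, 0.08]
orientation: [0.706, -0.706, -0.035, 0.037]
wrist_force: [0.5, -0.1, 0.2]
finger_gap: -0.0003
```

Run:
```python
from h import *
s=sense();print(s["t"],ck(s["eef_pos"]),s["wrist_force"],toolR(s)[:,1])
c=camera_info("wrist")
def P(x,y,z): return np.r_[C+x*X+y*Y,z]
for th in np.arange(.3,1.2,.1):
    y=.101+.074*np.sin(th)+.005*np.cos(th);z=.07+.074*np.cos(th)-.005*np.sin(th)
    print(th.round(1),y.round(4),z.round(4),proj(0,P(0,-y,z),c).round(1),proj(0,P(0,-y+.03*np.cos(th),z+.03*np.sin(th)),c).round(1))
im=get_image("wrist");cv2.imwrite("pics/w12.png",cv2.resize(im[100:290,190:330,::-1],None,fx=3,fy=3,interpolation=cv2.INTER_CUBIC))
```

```text
14.0 [-0.0009 -0.1998  0.08  ] [ 0.48662169 -0.12918951  0.20422096] [-2.57756907e-03  2.11848641e-04 -9.99996656e-01]
0.3 0.1276 0.1392 [262.2 122.2] [262.5  31.4]
0.4 0.1344 0.1362 [262.1 139.2] [262.5  58.4]
0.5 0.1409 0.1325 [262.1 153.7] [262.4  83.9]
0.6 0.1469 0.1283 [262.  165.7] [262.3 107.2]
0.7 0.1525 0.1234 [261.9 175.2] [262.2 128. ]
0.8 0.1576 0.118 [261.9 182.6] [262.2 146. ]
0.9 0.1621 0.1121 [261.8 187.9] [262.1 161.1]
1.0 0.166 0.1058 [261.7 191.4] [262.  173.4]
1.1 0.1692 0.0991 [261.7 193.4] [261.9 183.1]
```

View pics/w12.png

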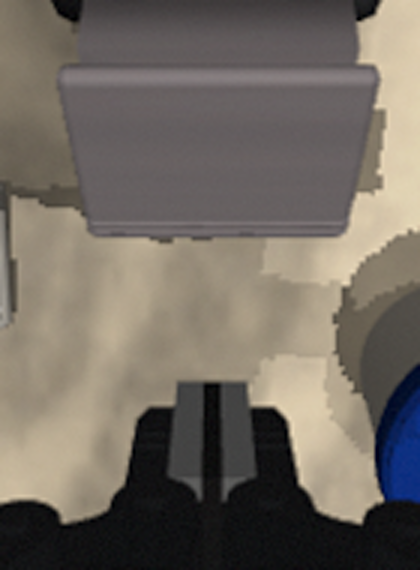

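The clip has moved in to θ≈0.69, with its plate edge at row 178. I'll push again from lower.

Emit:
step_arm(deltas=[0, -8, 15, 0, 0, -10, 30, 0, 0, -10, 42, 0, 0, -12, 52, 0, 0, -14, 60, 0])

```text
t: 14.55
eef_pos: [0.5247, 0.1086, 0.0966]
orientation: [-0.706, 0.706, 0.037, -0.037]
wrist_force: [-0.3, -6.7, 3.4]
finger_gap: -0.0002
```

```bash
cat > look.py <<'E'
from h import *
import sys
name,side=sys.argv[1],int(sys.argv[2])
s=sense();print(s["t"],ck(s["eef_pos"]),s["wrist_force"].round(1))
c=camera_info("wrist")
def P(x,y,z): return np.r_[C+x*X+y*Y,z]
print("cmd?",delta(s["eef_pos"],.101)[1])
for th in (0,.1,.2,.3,.4,.5,.6,.8,.9,1.0,1.1):
    y=.101+.074*np.sin(th)+.005*np.cos(th);z=.07+.074*np.cos(th)-.005*np.sin(th)
    print(th,proj(0,P(0,side*y,z),c).round(0),proj(0,P(0,side*(y-.03*np.cos(th)),z+.03*np.sin(th)),c).round(0),end=";")
im=get_image("wrist");cv2.imwrite("pics/%s.png"%name,cv2.resize(im[40:290,170:350,::-1],None,fx=2.4,fy=2.4,interpolation=cv2.INTER_CUBIC))
E
python3 look.py w13 -1
```

```text
14.55 [ 0.0002 -0.1373  0.0966] [-0.3 -6.7  3.4]
cmd? 0.004
0 [260. 210.] [260. 146.];0.1 [260. 224.] [260. 164.];0.2 [260. 236.] [260. 182.];0.3 [260. 246.] [260. 199.];0.4 [260. 255.] [260. 215.];0.5 [260. 262.] [260. 230.];0.6 [260. 267.] [260. 242.];0.8 [260. 273.] [260. 262.];0.9 [260. 273.] [260. 269.];1.0 [260. 273.] [260. 274.];1.1 [260. 271.] [260. 278.];
```

View pics/w13.png

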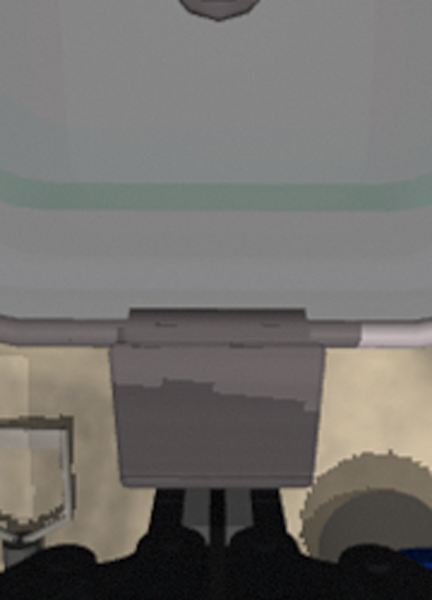

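The plate now shows θ≈0.24, with the fingers cleanly behind the paddle and about 7 N of push. I'll continue over the snap.

Emit:
step_arm(deltas=[0, -2, 5, 0, 0, -4, 10, 0, 0, -6, 15, 0, 0, -8, 20, 0, 0, -8, 20, 0])

```text
t: 15.1
eef_pos: [0.523, 0.1244, 0.104]
orientation: [-0.704, 0.708, 0.037, -0.037]
wrist_force: [2.8, -13.5, -2.1]
finger_gap: 0.0003
```

```bash
python3 look.py w14 -1
```

```text
15.1 [ 1.000e-04 -1.214e-01  1.040e-01] [  2.8 -13.5  -2.1]
cmd? 0.002
0 [260. 235.] [260. 178.];0.1 [260. 246.] [260. 194.];0.2 [260. 257.] [260. 210.];0.3 [260. 266.] [260. 225.];0.4 [260. 273.] [260. 240.];0.5 [260. 279.] [260. 252.];0.6 [260. 283.] [260. 263.];0.8 [260. 287.] [260. 280.];0.9 [260. 287.] [260. 286.];1.0 [260. 286.] [260. 290.];1.1 [260. 284.] [260. 292.];
```

View pics/w14.png

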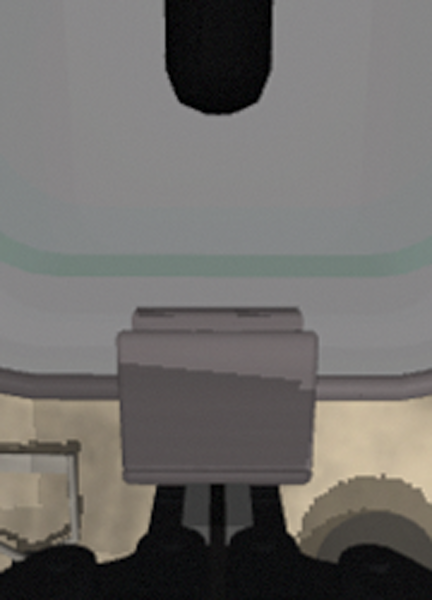

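Emit:
step_arm(deltas=[0, 0, 3, 0, 0, 0, 5, 0, 0, 0, 5, 0])

```text
t: 15.45
eef_pos: [0.5229, 0.1256, 0.1038]
orientation: [-0.702, 0.71, 0.036, -0.036]
wrist_force: [3.3, -26.3, -1.2]
finger_gap: 0.0002
```

```bash
python3 look.py w15 -1
```

```text
15.45 [ 0.0002 -0.1203  0.1038] [  3.3 -26.3  -1.2]
cmd? 0.002
0 [260. 237.] [260. 181.];0.1 [260. 249.] [260. 197.];0.2 [260. 259.] [260. 213.];0.3 [260. 268.] [260. 228.];0.4 [260. 275.] [260. 242.];0.5 [260. 281.] [260. 255.];0.6 [260. 285.] [260. 266.];0.8 [260. 288.] [260. 282.];0.9 [260. 288.] [260. 288.];1.0 [260. 287.] [260. 292.];1.1 [260. 285.] [260. 294.];
```

View pics/w15.png

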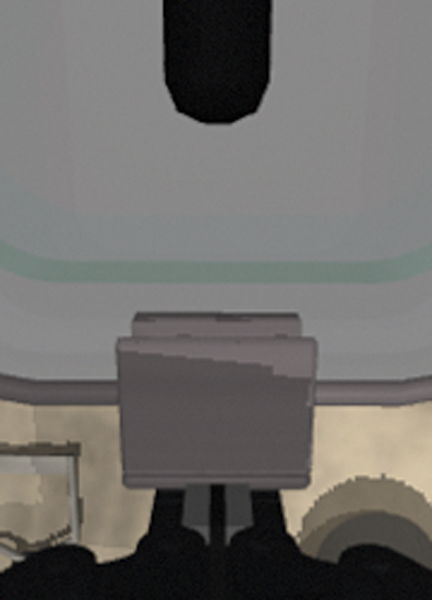

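The force rose to 26 N without further motion, and the edges match θ≈0, so the clip is at its stop. I'll back off and check.

Emit:
step_arm(deltas=[0, 0, -10, 0, 0, 0, -30, 0, 0, -10, -60, 0, 0, -50, -65, 0, 0, -90, -60, 0])

```text
t: 16.0
eef_pos: [0.5271, 0.0714, 0.1937]
orientation: [0.707, -0.706, -0.034, 0.037]
wrist_force: [1.2, -0.3, 0.2]
finger_gap: 0.0002
```

```bash
python3 look.py w16 -1
python3 - <<'E'
from h import *
im=get_image("side")[:,:,::-1];cv2.imwrite("pics/s16.png",cv2.resize(im[140:230,190:290],None,fx=7,fy=6,interpolation=cv2.INTER_CUBIC))
s=sense();print(delta(np.r_[C+.02*Y,.26],.101),delta(np.r_[C+.21*Y,.26],.101))
E
```

```text
16.0 [-0.0011 -0.1746  0.1937] [ 1.2 -0.3  0.2]
cmd? -0.0
0 [262. 119.] [262.  77.];0.1 [262. 129.] [262.  88.];0.2 [262. 138.] [262.  99.];0.3 [262. 146.] [262. 110.];0.4 [262. 154.] [262. 121.];0.5 [262. 161.] [262. 131.];0.6 [262. 167.] [262. 141.];0.8 [262. 176.] [262. 158.];0.9 [262. 179.] [262. 165.];1.0 [262. 181.] [262. 171.];1.1 [261. 182.] [262. 176.];(array([ -3.1, -59.3, 193.6]), 0.002, 0.103) (array([ -2.8, -59.3, 383.6]), 0.002, 0.103)
```

View pics/w16.png

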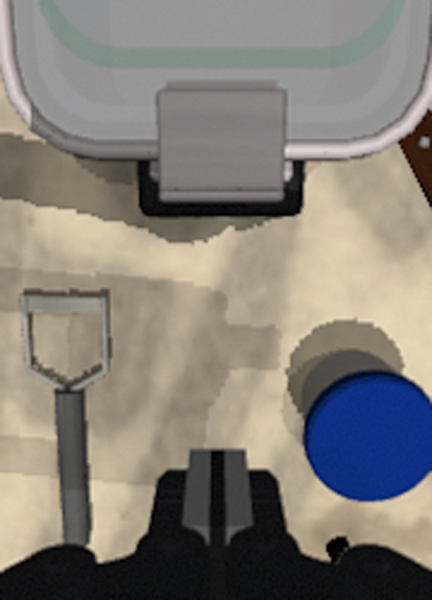

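View pics/s16.png

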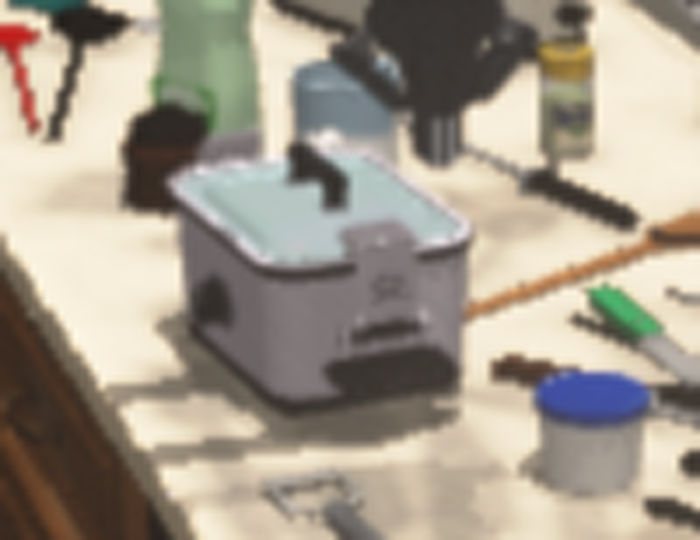

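The right clip stays shut, with its edges at the θ≈0 rows and its plate over the rim in the side view. Next is the left end, crossing high.

Emit:
step_arm(deltas=[-1, -25, 35, 0, -2, -50, 80, 0, -2, -55, 125, 0, -2, -57, 170, 0, -3, -57, 215, 0])

```text
t: 16.6
eef_pos: [0.5026, 0.2883, 0.2513]
orientation: [0.707, -0.706, -0.037, 0.036]
wrist_force: [0.2, 0.3, -0.1]
finger_gap: -0.0002
```

Emit:
step_arm(deltas=[0, 0, 45, 0, 0, 0, 90, 0, 0, 0, 135, 0, 0, 0, 163, 0, 0, 0, 163, 0])

```text
t: 17.1
eef_pos: [0.4842, 0.4519, 0.2495]
orientation: [0.706, -0.706, -0.037, 0.039]
wrist_force: [-0.1, -0.9, 0.6]
finger_gap: -0.0
```

```bash
python3 look.py w17 1
python3 - <<'E'
from h import *
c=camera_info("top");im=get_image("top")[:,:,::-1];cv2.imwrite("pics/t17.png",cv2.resize(im[110:230,110:260],None,fx=5,fy=5,interpolation=cv2.INTER_CUBIC))
im=get_image("wrist");cv2.imwrite("pics/w17f.png",im[...,::-1])
print(delta(np.r_[C+.205*Y,.085],.101))
E
```

```text
17.1 [-0.0054  0.2083  0.2495] [-0.1 -0.9  0.6]
cmd? 0.007
0 [264. 270.] [264. 291.];0.1 [264. 264.] [264. 287.];0.2 [265. 257.] [264. 282.];0.3 [265. 251.] [264. 277.];0.4 [265. 244.] [264. 271.];0.5 [265. 238.] [265. 264.];0.6 [265. 231.] [265. 258.];0.8 [265. 219.] [265. 244.];0.9 [265. 214.] [265. 237.];1.0 [265. 209.] [265. 230.];1.1 [264. 205.] [265. 224.];(array([  4.3, 165.2,   1.2]), 0.002, 0.103)
```

View pics/w17f.png

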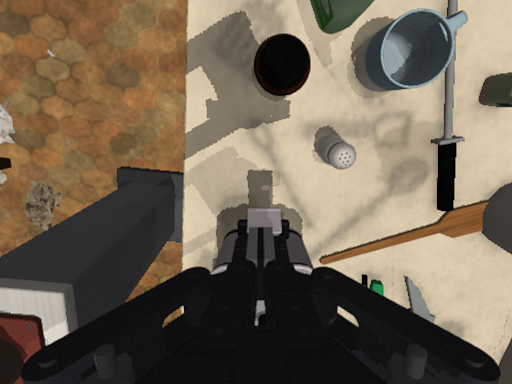

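View pics/t17.png

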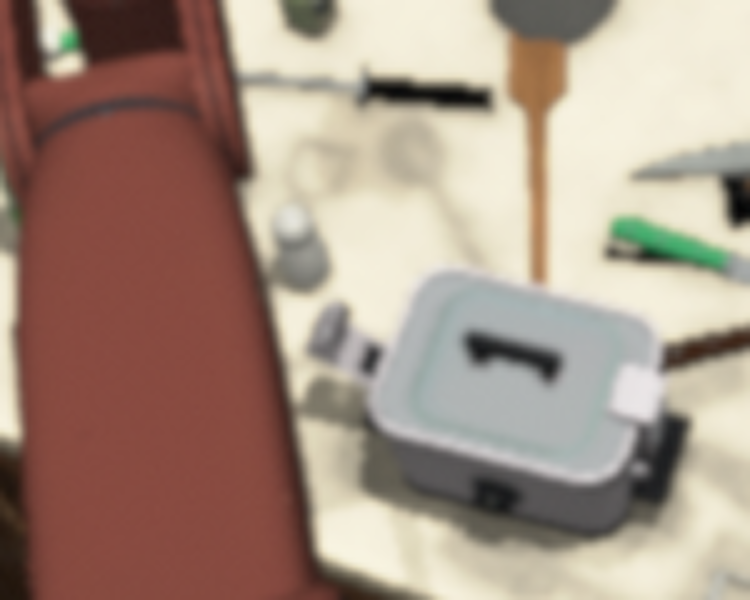

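Run:
```python
from h import *
c=camera_info("wrist")
print(ck(ray(0,342,155,.09,c)),ck(ray(0,282,63,.087,c)))
```

```text
[0.0954 0.2257 0.09  ] [0.0199 0.3282 0.087 ]
```

Both bystanders clear the fingers. I'll go down outside the left clip.

Emit:
step_arm(deltas=[3, 40, 1, 0, 3, 85, 1, 0, 3, 125, 1, 0, 3, 155, 1, 0, 3, 163, 1, 0])

```text
t: 17.75
eef_pos: [0.4871, 0.4459, 0.0833]
orientation: [-0.705, 0.708, 0.033, -0.038]
wrist_force: [-0.6, -0.1, 0.1]
finger_gap: 0.0002
```

Emit:
step_arm(deltas=[0, 0, 0, 0])

```text
t: 17.85
eef_pos: [0.489, 0.4477, 0.087]
orientation: [-0.706, 0.707, 0.035, -0.037]
wrist_force: [0.5, -0.5, 0.3]
finger_gap: -0.0001
```

```bash
python3 look.py w18 1
```

```text
17.85 [-0.0011  0.2037  0.087 ] [ 0.5 -0.5  0.3]
cmd? 0.0
0 [262. 425.] [262. 459.];0.1 [262. 414.] [262. 455.];0.2 [262. 402.] [262. 449.];0.3 [262. 389.] [262. 442.];0.4 [262. 375.] [262. 432.];0.5 [262. 361.] [262. 420.];0.6 [262. 346.] [262. 407.];0.8 [262. 318.] [262. 378.];0.9 [262. 306.] [262. 362.];1.0 [262. 294.] [262. 347.];1.1 [262. 283.] [262. 331.];
```

View pics/w18.png

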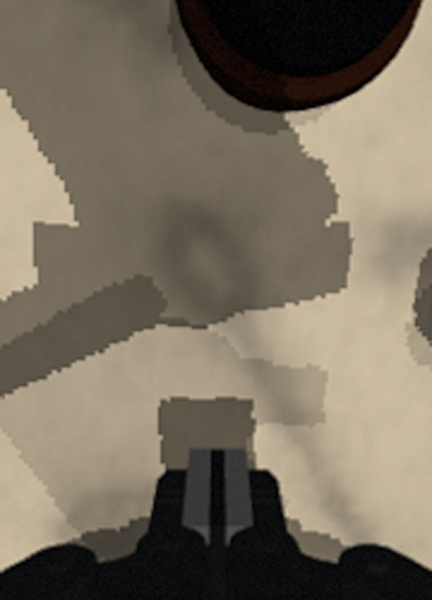

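Emit:
step_arm(deltas=[0.5, 11, -8, 0, 1, 11, -20, 0, 1, 8, -34, 0, 1, 2, -46, 0, 1, -4, -54, 0])

```text
t: 18.4
eef_pos: [0.4974, 0.3959, 0.0952]
orientation: [0.707, -0.705, -0.038, 0.035]
wrist_force: [0.7, 0.5, 1.0]
finger_gap: -0.0001
```

```bash
python3 look.py w19 1;python3 - <<'E'
from h import *
im=get_image("side")[:,:,::-1];cv2.imwrite("pics/s19.png",cv2.resize(im[140:230,190:290],None,fx=7,fy=6,interpolation=cv2.INTER_CUBIC))
im=get_image("top")[:,:,::-1];cv2.imwrite("pics/t19.png",cv2.resize(im[140:230,160:260],None,fx=7,fy=6,interpolation=cv2.INTER_CUBIC))
E
```

```text
18.4 [0.002  0.1513 0.0952] [0.7 0.5 1. ]
cmd? 0.002
0 [257. 342.] [257. 383.];0.1 [257. 330.] [257. 376.];0.2 [257. 317.] [257. 368.];0.3 [257. 303.] [257. 358.];0.4 [257. 289.] [257. 347.];0.5 [257. 274.] [257. 334.];0.6 [257. 260.] [257. 319.];0.8 [257. 235.] [257. 289.];0.9 [257. 224.] [257. 274.];1.0 [257. 214.] [257. 259.];1.1 [257. 205.] [257. 244.];
```

View pics/t19.png

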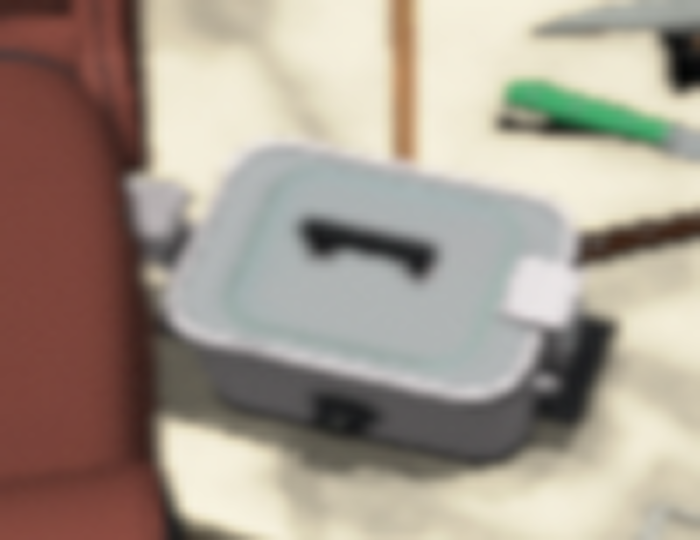

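View pics/w19.png

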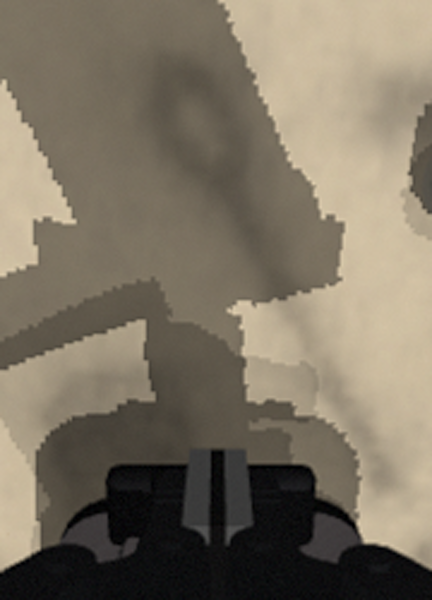

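The top view shows the left clip swung inward, with its plate at (155,210) in the enlarged crop. I'll continue.

Emit:
step_arm(deltas=[-1, -1, -6, 0, -2, -2, -12, 0, -2, -4, -18, 0, -2, -6, -23, 0, -2, -8, -27, 0])

```text
t: 19.05
eef_pos: [0.4963, 0.3693, 0.1005]
orientation: [0.707, -0.706, -0.036, 0.037]
wrist_force: [-1.6, 2.1, -1.2]
finger_gap: 0.0001
```

Run:
```python
from h import *
s=sense();print(s["t"],ck(s["eef_pos"]),s["wrist_force"])
im=get_image("top")[:,:,::-1];cv2.imwrite("pics/t20.png",cv2.resize(im[140:230,160:260],None,fx=7,fy=6,interpolation=cv2.INTER_CUBIC))
```

```text
19.05 [-0.0017  0.1249  0.1005] [-1.62871556  2.08303238 -1.17332478]
```

View pics/t20.png

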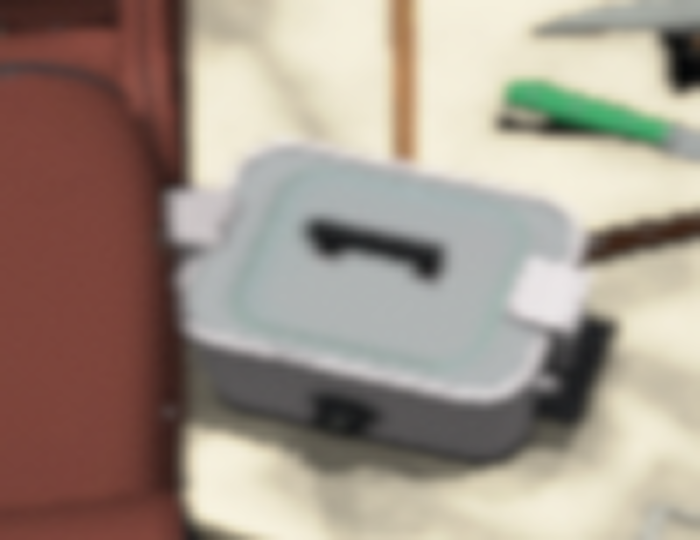

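Emit:
step_arm(deltas=[1, -1, -2, 0, 1, -2, -4, 0, 1, -3, -6, 0, 1, -3, -8, 0, 1, -3, -8, 0])

```text
t: 19.6
eef_pos: [0.4984, 0.3618, 0.1032]
orientation: [0.707, -0.705, -0.036, 0.036]
wrist_force: [0.7, 5.1, -1.1]
finger_gap: -0.0
```

Run:
```python
from h import *
s=sense();print(s["t"],ck(s["eef_pos"]),s["wrist_force"])
im=get_image("top")[:,:,::-1];cv2.imwrite("pics/t21.png",cv2.resize(im[140:230,160:260],None,fx=7,fy=6,interpolation=cv2.INTER_CUBIC))
```

```text
19.6 [-0.0004  0.1172  0.1032] [ 0.70275692  5.13325201 -1.14573703]
```

View pics/t21.png

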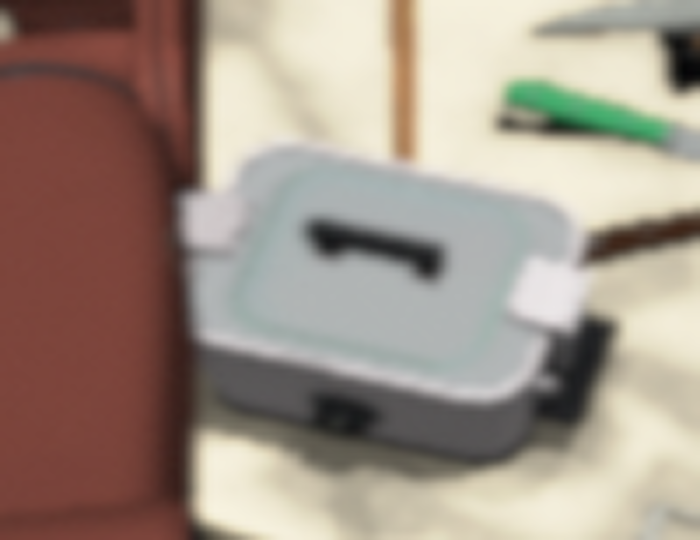

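Emit:
step_arm(deltas=[0, 0, -2, 0, 0, 0, -4, 0, 0, 0, -4, 0])

```text
t: 19.95
eef_pos: [0.4985, 0.3609, 0.1038]
orientation: [0.709, -0.704, -0.037, 0.036]
wrist_force: [-1.7, 15.6, -2.4]
finger_gap: -0.0002
```

Emit:
step_arm(deltas=[0, 0, -2, 0, 0, 0, -4, 0, 0, 0, -4, 0])

```text
t: 20.25
eef_pos: [0.4987, 0.3602, 0.1045]
orientation: [0.711, -0.702, -0.038, 0.036]
wrist_force: [-2.7, 26.1, -2.5]
finger_gap: 0.0002
```

Run:
```python
from h import *
s=sense();print(s["t"],ck(s["eef_pos"]),s["wrist_force"])
```

```text
20.25 [-0.0002  0.1156  0.1045] [-2.68720806 26.06982498 -2.48503096]
```

Hard stop here too, at 26 N with no further motion. I'll retreat and check both ends.

Emit:
step_arm(deltas=[0, 0, 15, 0, 0, 0, 40, 0, 0, -10, 65, 0, 0, -55, 70, 0, 0, -100, 70, 0])

```text
t: 20.75
eef_pos: [0.4908, 0.4225, 0.2022]
orientation: [-0.705, 0.707, 0.036, -0.038]
wrist_force: [0.8, 0.3, 0.2]
finger_gap: -0.0003
```

Emit:
step_arm(deltas=[0, -45, 0, 0, 0, -80, -30, 0, 0, -80, -75, 0, 0, -80, -120, 0, 0, -80, -165, 0])

```text
t: 21.25
eef_pos: [0.5091, 0.2565, 0.2836]
orientation: [-0.706, 0.706, 0.037, -0.036]
wrist_force: [0.5, 0.7, 0.1]
finger_gap: 0.0001
```

Emit:
step_arm(deltas=[0, 0, -45, 0, 0, 0, -90, 0, 0, 0, -120, 0, 0, 0, -120, 0, 0, 0, -120, 0])

```text
t: 21.75
eef_pos: [0.5215, 0.1383, 0.2832]
orientation: [-0.706, 0.706, 0.036, -0.036]
wrist_force: [0.8, 0.2, 0.2]
finger_gap: 0.0
```

Run:
```python
from h import *
s=sense();print(s["t"],ck(s["eef_pos"]),s["wrist_force"])
c=camera_info("wrist");im=get_image("wrist");cv2.imwrite("pics/w22.png",im[...,::-1]);np.savez("w22.npz",K=c["K"],world_to_cam=c["world_to_cam"])
im=get_image("top")[:,:,::-1];cv2.imwrite("pics/t22.png",cv2.resize(im[130:240,120:270],None,fx=5,fy=5,interpolation=cv2.INTER_CUBIC))
im=get_image("side")[:,:,::-1];cv2.imwrite("pics/s22.png",cv2.resize(im[130:280,180:320],None,fx=4,fy=4,interpolation=cv2.INTER_CUBIC))
def P(x,y,z): return np.r_[C+x*X+y*Y,z]
for sd in (1,-1):
  for th in (0,.1,.2,.3):
    y=.101+.074*np.sin(th)+.005*np.cos(th);z=.07+.074*np.cos(th)-.005*np.sin(th)
    print(sd,th,proj(0,P(0,sd*y,z),c).round(0),proj(0,P(0,sd*(y-.03*np.cos(th)),z+.03*np.sin(th)),c).round(0))
```

```text
21.75 [ 1.000e-04 -1.074e-01  2.832e-01] [0.81646277 0.22238244 0.1971841 ]
1 0 [260. -46.] [260.  -8.]
1 0.1 [260. -55.] [260. -18.]
1 0.2 [260. -63.] [260. -28.]
1 0.3 [260. -71.] [260. -39.]
-1 0 [260. 175.] [260. 150.]
-1 0.1 [260. 181.] [260. 156.]
-1 0.2 [260. 187.] [260. 163.]
-1 0.3 [260. 192.] [260. 170.]
```

View pics/w22.png

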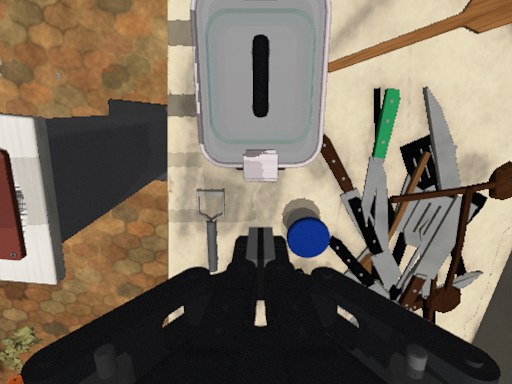

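View pics/t22.png

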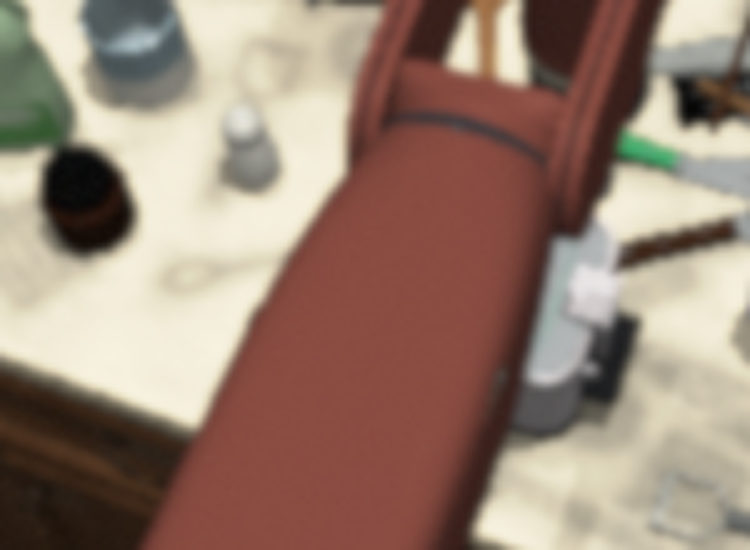

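View pics/s22.png

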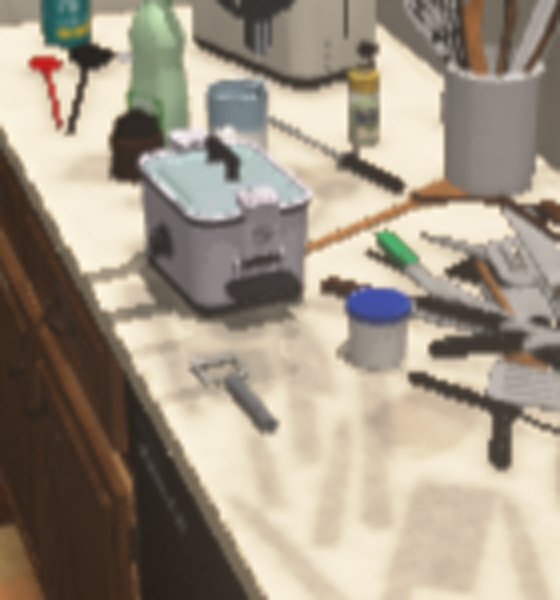

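Emit:
step_arm(deltas=[0, -35, 20, 0, 0, -70, 45, 0, 0, -80, 60, 0, 0, -80, 60, 0, 0, -80, 60, 0])

```text
t: 22.4
eef_pos: [0.5148, 0.1992, 0.3618]
orientation: [-0.706, 0.706, 0.037, -0.038]
wrist_force: [0.4, -0.2, -0.7]
finger_gap: 0.0
```

Run:
```python
from h import *
s=sense();print(s["t"],ck(s["eef_pos"]),s["wrist_force"])
c=camera_info("wrist");im=get_image("wrist")[...,::-1];np.savez("w23.npz",K=c["K"],world_to_cam=c["world_to_cam"]);cv2.imwrite("pics/w23f.png",im)
cv2.imwrite("pics/w23.png",cv2.resize(im[0:240,180:340],None,fx=2.5,fy=2.5,interpolation=cv2.INTER_CUBIC))
w=cv2.imread("pics/w22.png");cv2.imwrite("pics/w22z.png",cv2.resize(w[130:200,220:310],None,fx=6,fy=6,interpolation=cv2.INTER_CUBIC))
def P(x,y,z): return np.r_[C+x*X+y*Y,z]
for sd in (1,-1):
  for th in (0,.1,.2,.3):
    y=.101+.074*np.sin(th)+.005*np.cos(th);z=.07+.074*np.cos(th)-.005*np.sin(th)
    print(sd,th,proj(0,P(0,sd*y,z),c).round(1),proj(0,P(0,sd*(y-.03*np.cos(th)),z+.03*np.sin(th)),c).round(1))
```

```text
22.4 [-0.0005 -0.0462  0.3618] [ 0.42235538 -0.16498289 -0.65113244]
1 0 [261.1  45.7] [261.   71.1]
1 0.1 [261.1  39.4] [261.   64.6]
1 0.2 [261.1  33.3] [261.   57.9]
1 0.3 [261.2  27.5] [261.1  51.1]
-1 0 [260.4 201.9] [260.5 182.8]
-1 0.1 [260.4 206.3] [260.5 188.1]
-1 0.2 [260.4 210.3] [260.5 193.3]
-1 0.3 [260.4 214. ] [260.5 198.4]
```

View pics/w23.png

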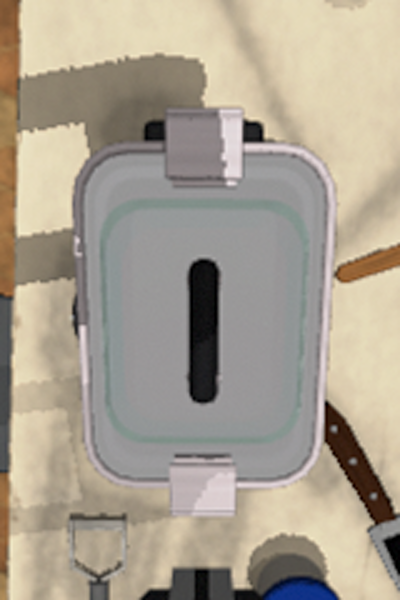

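View pics/w22z.png

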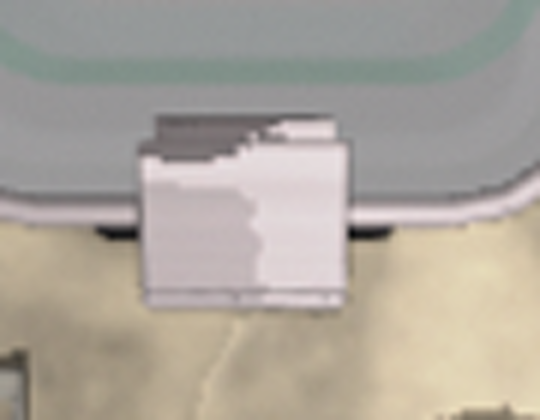

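Run:
```python
from h import *
for n,f,u in (("w22","w22.png",260),("w23","w23f.png",262)):
    c=dict(np.load(n+".npz"));g=cv2.imread("pics/"+f,0).astype(int)
    print(n,"R col",[(v,g[v,u-8:u+9].mean().round(0)) for v in range(145,212)])
    if n=="w23":print("L",[(v,g[v,u-10:u+2].mean().round(0)) for v in range(36,82)])
    for v,z in ((148,.144),(150,.144),(152,.144),(154,.144),(178,.144),(181,.144),(43,.144),(72,.144),(184,.144),(206,.144),(57,.128),(195,.128)):print(v,z,ck(ray(0,u,v,z,c)))
    print("lid rim L/R side cols", )
```

```text
w22 R col [(145, np.float64(150.0)), (146, np.float64(150.0)), (147, np.float64(151.0)), (148, np.float64(154.0)), (149, np.float64(107.0)), (150, np.float64(112.0)), (151, np.float64(139.0)), (152, np.float64(137.0)), (153, np.float64(128.0)), (154, np.float64(158.0)), (155, np.float64(175.0)), (156, np.float64(194.0)), (157, np.float64(216.0)), (158, np.float64(219.0)), (159, np.float64(216.0)), (160, np.float64(212.0)), (161, np.float64(202.0)), (162, np.float64(197.0)), (163, np.float64(196.0)), (164, np.float64(197.0)), (165, np.float64(199.0)), (166, np.float64(201.0)), (167, np.float64(201.0)), (168, np.float64(198.0)), (169, np.float64(195.0)), (170, np.float64(195.0)), (171, np.float64(196.0)), (172, np.float64(196.0)), (173, np.float64(196.0)), (174, np.float64(197.0)), (175, np.float64(197.0)), (176, np.float64(196.0)), (177, np.float64(194.0)), (178, np.float64(162.0)), (179, np.float64(184.0)), (180, np.float64(182.0)), (181, np.float64(151.0)), (182, np.float64(163.0)), (183, np.float64(175.0)), (184, np.float64(175.0)), (185, np.float64(173.0)), (186, np.float64(172.0)
[... 3742 characters left out ...]
(90.0)), (72, np.float64(116.0)), (73, np.float64(134.0)), (74, np.float64(111.0)), (75, np.float64(136.0)), (76, np.float64(151.0)), (77, np.float64(150.0)), (78, np.float64(150.0)), (79, np.float64(143.0)), (80, np.float64(138.0)), (81, np.float64(138.0))]
148 0.144 [ 0.0019 -0.0246  0.144 ]
150 0.144 [ 0.0019 -0.0275  0.144 ]
152 0.144 [ 0.0019 -0.0303  0.144 ]
154 0.144 [ 0.002  -0.0332  0.144 ]
178 0.144 [ 0.0022 -0.0687  0.144 ]
181 0.144 [ 0.0022 -0.0733  0.144 ]
43 0.144 [0.0011 0.109  0.144 ]
72 0.144 [0.0013 0.075  0.144 ]
184 0.144 [ 0.0022 -0.0779  0.144 ]
206 0.144 [ 0.0024 -0.1126  0.144 ]
57 0.128 [0.0013 0.0954 0.128 ]
195 0.128 [ 0.0024 -0.1003  0.128 ]
lid rim L/R side cols
```

Both clips are over the rim. The left reads about 0.01 rad. The right reads about 0.045, up from about 0.01 earlier: pushing the left shut slid the lid about 2 mm within its play. That is close to the 0.05 limit, so I'll nudge the right clip back gently.

Run:
```python
from h import *
print(delta(np.r_[C-.19*Y,.22],.101),delta(np.r_[C-.185*Y,.104],.101))
```

```text
(array([   0.7,  141.3, -143.1]), 0.003, 0.104) (array([   1. ,  257.3, -138. ]), 0.003, 0.104)
```

Emit:
step_arm(deltas=[0, 10, -45, 0, 0, 30, -90, 0, 0, 65, -130, 0, 0.5, 105, -140, 0, 0.5, 140, -140, 0])

```text
t: 22.95
eef_pos: [0.5286, 0.0563, 0.2192]
orientation: [-0.706, 0.706, 0.034, -0.036]
wrist_force: [0.3, 0.7, -0.7]
finger_gap: -0.0002
```

Emit:
step_arm(deltas=[0, 40, 0, 0, 0, 80, 0, 0, 0, 110, 0, 0, 0, 116, 0, 0, 0, 116, 0, 0])

```text
t: 23.45
eef_pos: [0.5284, 0.059, 0.1053]
orientation: [0.706, -0.706, -0.035, 0.038]
wrist_force: [0.1, 0.5, 0.4]
finger_gap: -0.0005
```

Run:
```python
from h import *
s=sense();print(s["t"],ck(s["eef_pos"]),s["wrist_force"],delta(np.r_[C-.125*Y,.104],.101))
```

```text
23.45 [-0.0011 -0.1871  0.1053] [0.14670884 0.46186837 0.39652295] (array([ 1.2,  1.3, 62.1]), 0.001, 0.102)
```

Emit:
step_arm(deltas=[0.5, 1, 20, 0, 0.5, 1, 40, 0, 0.5, 1, 55, 0, 0.5, 1, 60, 0, 0.5, 1, 62, 0])

```text
t: 23.95
eef_pos: [0.5253, 0.1212, 0.1075]
orientation: [-0.706, 0.707, 0.038, -0.036]
wrist_force: [1.9, -4.2, 2.4]
finger_gap: 0.0002
```

Emit:
step_arm(deltas=[0, 0, 1, 0, 0, 0, 2, 0, 0, 0, 2, 0])

```text
t: 24.25
eef_pos: [0.5244, 0.1226, 0.1064]
orientation: [-0.706, 0.706, 0.036, -0.036]
wrist_force: [0.5, -3.0, 0.5]
finger_gap: 0.0002
```

Run:
```python
from h import *
s=sense();print(s["t"],ck(s["eef_pos"]),s["wrist_force"])
```

```text
24.25 [ 0.0014 -0.1233  0.1064] [ 0.45395413 -3.03381938  0.49252664]
```

Emit:
step_arm(deltas=[0, 0, 1, 0, 0, 0, 2, 0, 0, 0, 2, 0])

```text
t: 24.55
eef_pos: [0.5243, 0.1239, 0.1064]
orientation: [-0.705, 0.707, 0.036, -0.036]
wrist_force: [0.6, -6.6, 3.0]
finger_gap: 0.0
```

Run:
```python
from h import *
s=sense();print(s["t"],ck(s["eef_pos"]),s["wrist_force"])
```

```text
24.55 [ 0.0014 -0.122   0.1064] [ 0.6004616  -6.64129494  3.00962505]
```

Emit:
step_arm(deltas=[0, 0, 1, 0, 0, 0, 1.5, 0, 0, 0, 1.5, 0])

```text
t: 24.85
eef_pos: [0.5243, 0.1242, 0.1065]
orientation: [-0.705, 0.708, 0.036, -0.036]
wrist_force: [1.3, -11.0, 4.1]
finger_gap: -0.0002
```

Emit:
step_arm(deltas=[0, 0, -10, 0, 0, 0, -30, 0, 0, -10, -60, 0, 0, -50, -65, 0, 0, -90, -60, 0])

```text
t: 25.35
eef_pos: [0.5284, 0.0658, 0.1954]
orientation: [0.707, -0.706, -0.034, 0.037]
wrist_force: [0.4, -0.1, 1.0]
finger_gap: 0.0002
```

```bash
python3 look.py w24 -1
python3 - <<'E'
from h import *
print(delta(np.r_[C-.046*Y,.362],.101))
E
```

```text
25.35 [-0.0004 -0.1803  0.1954] [ 0.4 -0.1  1. ]
cmd? -0.0
0 [261. 112.] [261.  69.];0.1 [261. 121.] [261.  80.];0.2 [261. 131.] [261.  91.];0.3 [261. 139.] [261. 102.];0.4 [261. 147.] [261. 113.];0.5 [261. 154.] [261. 123.];0.6 [261. 160.] [261. 133.];0.8 [261. 169.] [261. 150.];0.9 [261. 173.] [261. 158.];1.0 [261. 175.] [261. 164.];1.1 [261. 177.] [261. 169.];(array([  -2.8, -157.6,  133.4]), 0.001, 0.102)
```

Back to the pose from which both clips show, well clear of everything.

Emit:
step_arm(deltas=[0, -45, 10, 0, -1, -90, 40, 0, -2, -125, 80, 0, -2.5, -150, 120, 0, -2.5, -155, 133, 0])

```text
t: 25.9
eef_pos: [0.514, 0.2027, 0.3551]
orientation: [0.707, -0.705, -0.039, 0.036]
wrist_force: [0.3, 0.6, 0.6]
finger_gap: 0.0
```

Emit:
step_arm(deltas=[0, 0, 0, 0, 0, 0, 0, 0, 0, 0, 0, 0])

```text
t: 26.2
eef_pos: [0.5133, 0.1981, 0.3496]
orientation: [-0.706, 0.706, 0.035, -0.037]
wrist_force: [-0.5, -0.2, 0.1]
finger_gap: -0.0002
```

Run:
```python
from h import *
s=sense();print(s["t"],ck(s["eef_pos"]),s["wrist_force"])
c=camera_info("wrist");im=get_image("wrist")[...,::-1];np.savez("w25.npz",K=c["K"],world_to_cam=c["world_to_cam"]);cv2.imwrite("pics/w25f.png",im)
a=cv2.resize(im[30:90,225:305],None,fx=7,fy=7,interpolation=cv2.INTER_CUBIC)[:,:]
g=cv2.cvtColor(im,cv2.COLOR_BGR2GRAY).astype(int)
i=im[0:240,180:340];cv2.imwrite("pics/w25.png",cv2.resize(i,None,fx=2.5,fy=2.5,interpolation=cv2.INTER_CUBIC))
print("L",[(v,int(g[v,252:264].mean())) for v in range(38,82)]);print("R",[(v,int(g[v,254:271].mean())) for v in range(178,212)])
print("rimT",[(v,int(g[v,225:240].mean())) for v in range(50,66)],"rimB",[(v,int(g[v,285:298].mean())) for v in range(186,203)])
for v in (43,45.3,71,74,182,185,204,206.5):print(v,ck(ray(0,260,v,.144,c)))
for v in (57,195):print(v,ck(ray(0,260,v,.128,c)))
im=get_image("side")[:,:,::-1];cv2.imwrite("pics/s25.png",cv2.resize(im[140:280,190:330],None,fx=4.2,fy=4.2,interpolation=cv2.INTER_CUBIC))
```

```text
26.2 [-0.002  -0.0471  0.3496] [-0.47633887 -0.24583788  0.06542671]
L [(38, 136), (39, 126), (40, 119), (41, 129), (42, 114), (43, 115), (44, 119), (45, 132), (46, 138), (47, 137), (48, 136), (49, 136), (50, 136), (51, 136), (52, 136), (53, 135), (54, 136), (55, 136), (56, 137), (57, 136), (58, 134), (59, 132), (60, 131), (61, 130), (62, 130), (63, 132), (64, 135), (65, 136), (66, 136), (67, 136), (68, 123), (69, 91), (70, 114), (71, 137), (72, 104), (73, 131), (74, 151), (75, 150), (76, 150), (77, 148), (78, 139), (79, 137), (80, 138), (81, 138)]
R [(178, 139), (179, 147), (180, 154), (181, 100), (182, 116), (183, 176), (184, 132), (185, 136), (186, 182), (187, 193), (188, 192), (189, 189), (190, 184), (191, 184), (192, 191), (193, 197), (194, 200), (195, 201), (196, 199), (197, 199), (198, 202), (199, 201), (200, 202), (201, 204), (202, 203), (203, 193), (204, 164), (205, 198), (206, 187), (207, 172), (208, 175), (209, 174), (210, 173), (211, 173)]
rimT [(50, 88), (51, 88), (52, 87), (53, 85), (54, 105), (55, 121), (56, 126), (57, 115), (58, 90), (59, 120), (60, 146), (61, 150), (62, 149), (63, 149), (64, 152), (65, 156)] rimB [(186, 154), (187, 154), (188, 153), (189, 151), (190, 151), (191, 148), (192, 142), (193, 129), (194, 168), (195, 208), (196, 199), (197, 193), (198, 204), (199, 208), (200, 207), (201, 206), (202, 207)]
43 [-0.0027  0.1057  0.144 ]
45.3 [-0.0027  0.1032  0.144 ]
71 [-0.0027  0.0739  0.144 ]
74 [-0.0027  0.0704  0.144 ]
182 [-0.0026 -0.0722  0.144 ]
185 [-0.0026 -0.0767  0.144 ]
204 [-0.0026 -0.1057  0.144 ]
206.5 [-0.0026 -0.1096  0.144 ]
57 [-0.0028  0.0926  0.128 ]
195 [-0.0026 -0.0971  0.128 ]
```

View pics/w25.png

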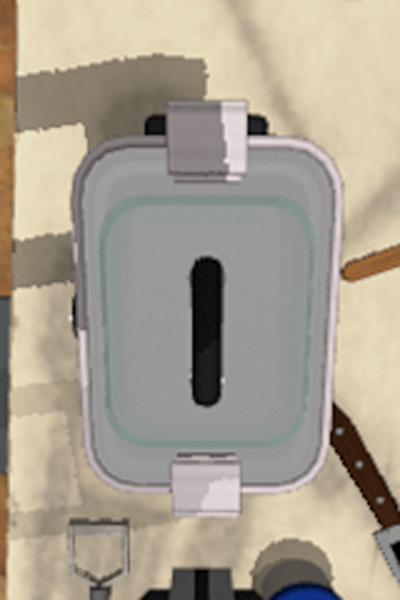

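View pics/s25.png

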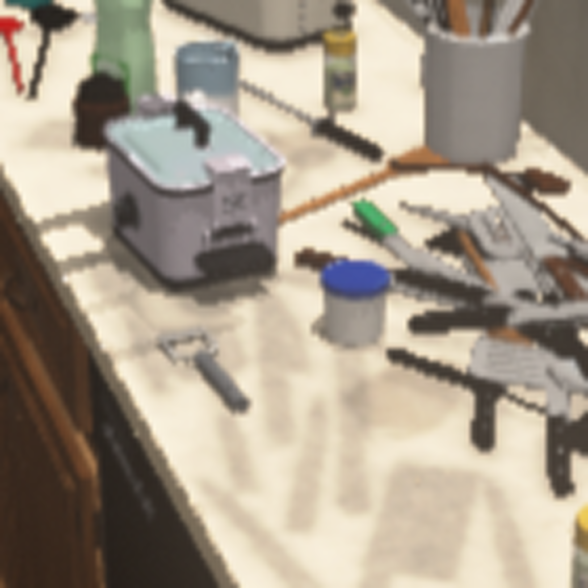

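Run:
```python
from h import *
s=sense();print(s["t"],np.abs(s["dq"]).max());print(sign_off())
```

```text
26.3 0.006675526934397458
the job is handed in; nothing more can be done
None
```

The lid is seated on the crock and both end clips are snapped shut; I handed the job in at 26.3 s of the 61 s allowed. I took the lid by its bar handle and lowered it with light contact, about 5 N. I then swung the right clip shut, followed by the left.

**Clips:** In the last wrist view both top edges lie about 106 mm from the cooker's centre, right where a shut clip should be, so both read about 0 rad.

**Lid:** The side view shows the rim flat on the crock's edge, under both clip plates.

**Other things and forces:** The gripper was clear of everything. The highest wrist force I read was about 26 N. The peeler, tub and jars looked unmoved by eye; I did not measure them.

**What went wrong or disagreed:**
- **First push on the right clip:** The fingertip met the edge of the clip's plate instead of its outer face. I backed out and came in lower.
- **Right clip opened slightly:** Shutting the left clip slid the lid about 2 mm within its play, and the right clip then read about 0.045 rad. I nudged it back to about 0 with roughly 11 N.
- **Finger opening:** It read about 11 mm on the 16 mm handle, but the grip held throughout.

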